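# Carry a clutch disc on a loading blade to the press support

### The arm

A 6-joint arm with a two-finger parallel gripper is mounted at the origin on the work surface. World frame = base frame: x ahead of the robot, y to its left, z up, the work surface at z = 0. Lengths are in m, angles in rad, forces in N, time in s.
With the tool pointing down it reaches from about 0.375 to 0.9 m from the base axis. Payload 3.1 kg.
Tool frame: the origin (TCP) lies midway between the tips of the shut fingers; the grasp point (between the pads) lies 19 mm behind it; x points along the fingers, y is the direction in which the jaws open and shut, and the axes are right-handed (so a half turn about x gives the same grasp; the last joint's range is limited). The gripper opens to 85 mm and grips with 20 to 120 N. Pads are 22 mm wide; open, the fingers measure 114 mm over their backs; the gripper's body (76 mm by 85 mm) begins 54 mm behind the grasp point. The pads swing forward as they close: fully open they stand 13 mm farther back than shut.
Start: joints at [-0.178, 0.527, 1.433, -0, 1.181, -0.178], TCP at [0.625, 0, 0.231] pointing down, gripper open.
Joint ranges: [-3.08, 3.08], [-0.75, 2.2], [0.22, 2.44], [-1.43, 4.57], [0, 2.65], [-2.85, 2.85]. Speed limits (rad/s): [2.79, 2.79, 3.14, 3.14, 3.14, 3.14].

### API

Orientations are given as a unit quaternion [x, y, z, w].
In Python, from station import manip gives the robot as it stands.
- The arm moves only by the tool carry_out, never from a script. Its argument "commands" is a list that holds one entry, the list of rows, each a list of 7 numbers: the shift along the tool's x, y, z in units of 25 mm (1.0 is 25 mm), then the turn, a rotation vector about the tool's x, y, z in units of 5 degrees (1.0 is 5 degrees), then the finger opening in mm, from 0 to 85.4. A call has exactly 5 rows; each row is the pose to reach, as a shift and turn from the pose commanded when the call began, along the tool's axes at that moment; what a row does not reach only later rows make up. A row lasts 1/10 s, in which the tool goes at most 50 mm and 8.59 degrees, less where a joint would pass 70% of its speed; a pose out of reach is approached as far as the arm can. A call with a gripper value outside its range is refused whole. The fingers move at their own pace and stop on an object; "force" is the grip in N (left out, the last holds). Time passes only in rows, so rows that repeat a pose let the fingers close, or fill a call up. It gives the time, the measured TCP pose, the force and the opening at its end, in the units of the state.
- manip.sense(): the state, without advancing time (a new reading comes with each control period).
- manip.snapshot(name): name is "scene" or "side" or "wrist"; returns a dict with "image" (400x640x3 uint8, red, green, blue), "fx", "fy", "cx", "cy" (pixels), "k1" (the pictures are not rectified: a ray, as slopes to the right and down, at radius r is drawn at 1 + k1 r^2 times it, then the intrinsics apply), "rvec" (rotation vector, rad) and "tvec" (3), from world to camera coordinates, as OpenCV has them. Camera axes: x right, y down, z forward; pixel columns grow to the right and rows downward; lengths in m; the calibration is good to about 2 mm. A picture is of the moment at which its call begins. There is no depth.
- manip.sign_off(): hands the job in, once; it reports no verdict.
The state is a dict: "t": time; "q": joint angles; "qd": joint speeds; "tau": joint torques, N m; "tcp_pos": TCP position; "tool_rot": TCP orientation; "force": force on the tool from outside, world axes, zero at the start; "ft_torque": the same for the moment, N m; "finger_gap": opening from 0.0 (shut) to 1.0 (fully open).
Only numpy, scipy, OpenCV 4.12 (cv2) and the standard library are available. Lean on these libraries where they do the work, as an engineer would, in place of code of your own. Each camera call takes 0.05 s, during which the arm holds its last target.

### The job

Take the orange-handled loading tool by its handle and carry the copper-coloured clutch disc, balanced level on its blade, to the empty blue press support: lower the blade between the two blue bars so that the disc is left lying flat and centred across both. Draw the blade out backwards from under it and put the tool back on its black rest, where you found it. Do not touch the copper disc with the fingers, and leave the dark steel disc on the grey support where it is.

Things in the scene. Friction and masses are not known exactly. Their poses are not given: they have to be found in the camera images.
- tool_grip (a point): Mid handle, half-way up, of the loading tool (0.3 kg): orange handle 20 wide, 22 high, from 60 mm behind to 50 mm ahead of this point; steel blade 28 wide, 4 thick, tip 142 mm ahead; blade and handle undersides flush, 11 mm below. x: handle to tip (away from robot, within 12 deg of +x), z up. Lies loose on 2 lipless black blocks, 50 high, 44 wide: x 43 to 70 and -58 to -44 mm, handle free between.
- disc_mid (a point): Centre, half-way up, of the copper-coloured clutch disc: a loose flat ring 72 mm across and 6 mm thick with a 24 mm hole, about 0.14 kg. z is its axis, up when it lies flat. At the start it lies on the blade, its centre about 120 mm ahead of the middle of the handle and within 5 mm of the tool's centre line; only friction holds it.
- seat (a point): Middle of the fixed, empty blue press support, level with the flat tops of its two upright bars, 70 mm above the table; the disc's centre belongs over it. x along the bars and the gap between them (away from the robot, within 12 deg of +x), z up. Bars 76 mm long, 16 wide; gap 46 mm wide, open at both ends, 60 mm deep, down to a base plate 96 x 100 x 10 mm.
- steel_mid (a point): Centre, half-way up, of a dark steel ring (68 mm across, 10 mm thick, 28 mm hole, 0.2 kg) lying loose across the bars of a second, grey press support of the same shape and size as the blue one. A bystander: not to be moved. z up.
There are look-alikes about, which are no part of the job. What is shaped like the part that bears tool_grip but purple is not meant.

How it is judged:
By the outcome, as a careful person would: the job done as asked, in the order asked, and still so for the second after the job is handed in, with the robot touching nothing.
It also fails if it takes over 64 s, if anything falls off the work surface, if the arm or the gripper's body presses on something with over 40 N, if the wrist force passes 120 N, or if a joint passes its speed limit or range.

## Working session

There is one attempt and no reset: what is moved stays moved. The work goes in short steps, Python scripts to look and compute and a tool call to move; the robot and the scene stay as the last step left them, time stands still between calls to the robot, and variables do not carry over. Pictures are saved under pics/ and viewed, and the job is handed in when it is done.

Besides the shell and the picture viewer there is one more tool, called after "Emit:" as name(argument=value, ...), one argument or row to a line, values as JSON. carry_out: Moves the arm, as the interface text tells. Its arguments: {"type":"object","properties":{"commands":{"type":"array"},"force":{"type":"number"}},"required":["commands"]}

```bash
ls; mkdir -p pics; python3 - <<'E'
from station import manip
import cv2,pickle
print(manip.sense())
for n in("scene","side","wrist"):
    s=manip.snapshot(n); pickle.dump(s,open(f"pics/{n}0.pkl","wb"))
    cv2.imwrite(f"pics/{n}0.png",s["image"][:,:,::-1]); print(n,{k:v for k,v in s.items() if k!="image"})
E
```

```text
pics
{'t': 0.0, 'q': array([-1.78486217e-01,  5.28467287e-01,  1.43391501e+00,  2.09481879e-06,
        1.18139873e+00, -1.78473389e-01]), 'qd': array([-0.0005884 ,  0.00248712, -0.00112199, -0.00160347,  0.00053456,
       -0.00252159]), 'tau': array([ 2.50220628e-04, -4.42344439e+01, -1.78024775e+01, -2.06930472e-04,
        8.36740597e-03,  2.24214921e-05]), 'tcp_pos': array([6.24277343e-01, 1.69033926e-04, 2.30328893e-01]), 'tool_rot': array([ 0.49956239,  0.50063222, -0.50044382,  0.49936037]), 'force': array([-0.24073477,  0.13381429, -0.00302836]), 'ft_torque': array([ 0.03789976, -0.0249611 ,  0.03311275]), 'finger_gap': 1.0039038191806802}
scene {'fx': 458.2644610328517, 'fy': 458.2644610328517, 'cx': 320.5326676589155, 'cy': 208.54793536883318, 'k1': -0.027210749125927126, 'rvec': array([ 2.27456155,  1.13216372, -0.37959274]), 'tvec': array([-0.29623816, -0.27519454,  1.29643518])}
side {'fx': 417.97868673101846, 'fy': 417.97868673101846, 'cx': 319.87791776401576, 'cy': 198.30273438022775, 'k1': -0.07495307941538154, 'rvec': array([ 2.12390884, -0.70899626,  0.32248584]), 'tvec': array([-0.3719504 ,  0.24156762,  0.83479795])}
wrist {'fx': 324.56827951129316, 'fy': 324.56827951129316, 'cx': 321.1760747424587, 'cy': 196.16198046970862, 'k1': -0.06113004632500964, 'rvec': array([-2.87457840e+00, -2.25341332e-04,  2.85585497e-03]), 'tvec': array([-0.6241992 , -0.03372956,  0.37800569])}
```

View pics/scene0.png

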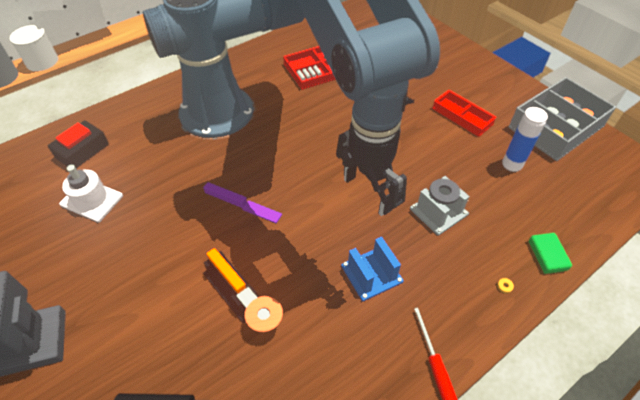

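View pics/side0.png

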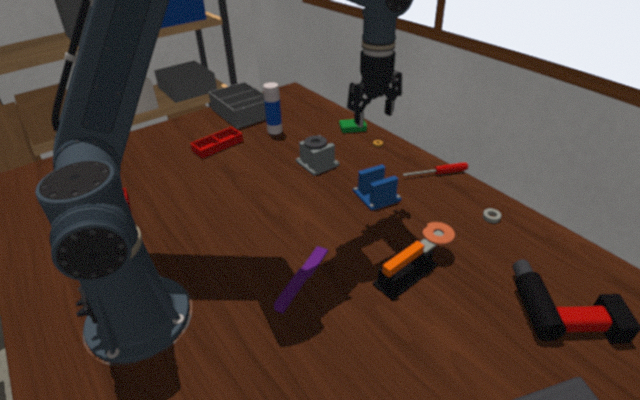

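View pics/wrist0.png

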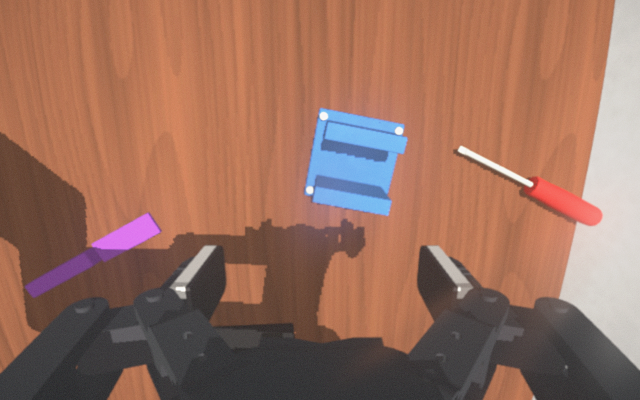

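The scene view shows the orange handle from about (212,255) to (240,290), with the copper disc at (264,313). The purple decoy is at (240,203). The blue support is at (372,268), and the grey support with the steel ring is at (445,195). Next I'll take enlarged crops.

```bash
cat > h.py <<'E'
import cv2,pickle,numpy as np
from scipy.spatial.transform import Rotation as R
def load(n): return pickle.load(open(f"pics/{n}.pkl","rb"))
def grab(n,tag):
    from station import manip
    s=manip.snapshot(n); pickle.dump(s,open(f"pics/{n}{tag}.pkl","wb")); return s
def crop(s,x0,y0,x1,y1,k,out):
    im=cv2.resize(s["image"][y0:y1,x0:x1,::-1],None,fx=k,fy=k,interpolation=cv2.INTER_CUBIC)
    for x in range((x0+9)//10*10,x1,10):
        cv2.line(im,((x-x0)*k,0),((x-x0)*k,4 if x%50 else 10),(255,255,255),1)
        if x%20==0: cv2.putText(im,str(x),((x-x0)*k-10,20),0,.35,(255,255,255),1)
    for y in range((y0+9)//10*10,y1,10):
        cv2.line(im,(0,(y-y0)*k),(6,(y-y0)*k),(255,255,255),1)
        if y%20==0: cv2.putText(im,str(y),(8,(y-y0)*k+4),0,.35,(255,255,255),1)
    cv2.imwrite(out,im)
def ray(s,u,v):
    K=np.array([[s["fx"],0,s["cx"]],[0,s["fy"],s["cy"]],[0,0,1.]])
    p=cv2.undistortPoints(np.array([[[u,v]]],float),K,np.array([s["k1"],0,0,0,0.]))[0,0]
    Rm=R.from_rotvec(s["rvec"]).as_matrix()
    return -Rm.T@s["tvec"], Rm.T@np.array([p[0],p[1],1])
def atz(s,u,v,z):
    c,d=ray(s,u,v); return c+d*(z-c[2])/d[2]
def proj(s,P):
    K=np.array([[s["fx"],0,s["cx"]],[0,s["fy"],s["cy"]],[0,0,1.]])
    return cv2.projectPoints(np.atleast_2d(np.array(P,float)),s["rvec"],s["tvec"],K,np.array([s["k1"],0,0,0,0.]))[0][:,0]
E
python3 - <<'E'
from h import *
s=load("scene0"); crop(s,190,235,300,340,7,"pics/c1.png"); crop(s,330,225,420,310,8,"pics/c2.png")
s=load("side0"); crop(s,345,155,465,305,4,"pics/c3.png")
E
```

```text
(no output)
```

View pics/c1.png

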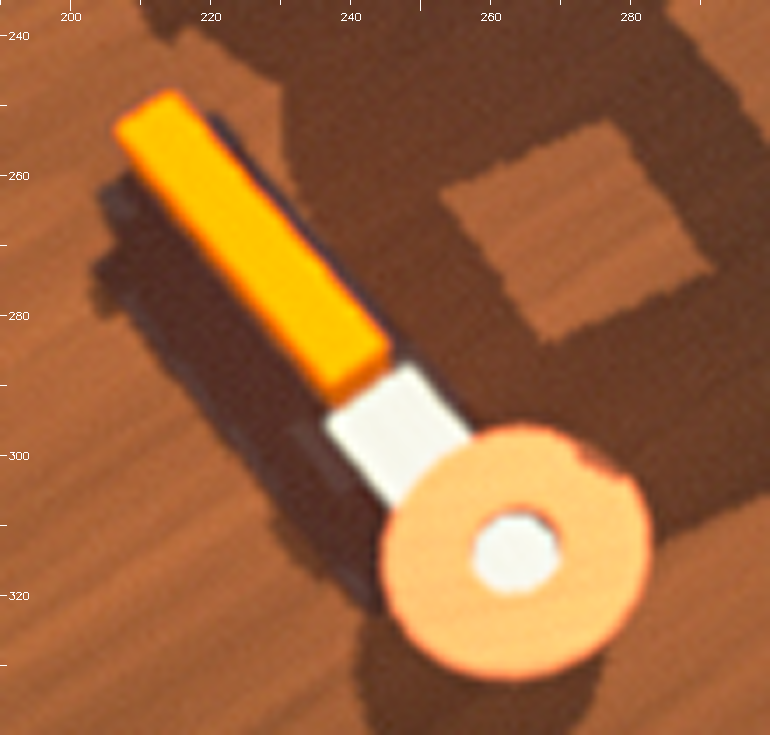

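View pics/c2.png

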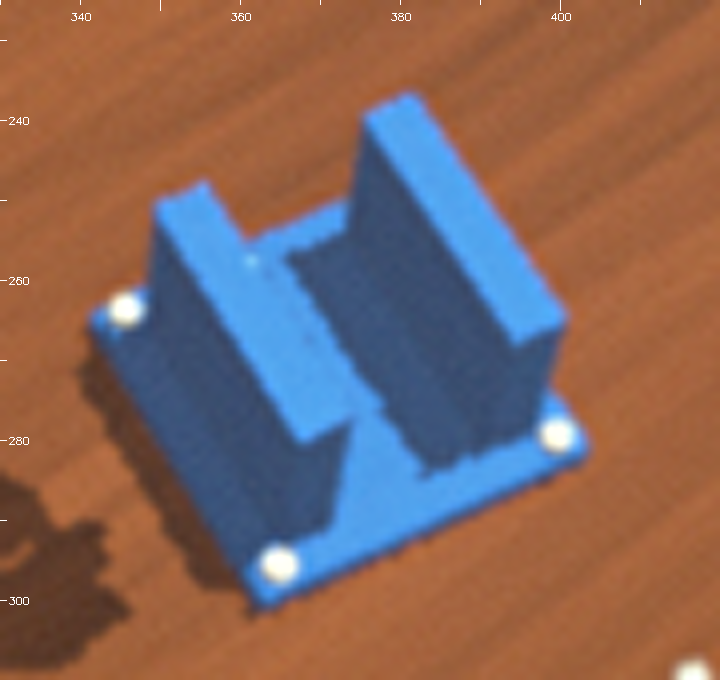

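View pics/c3.png

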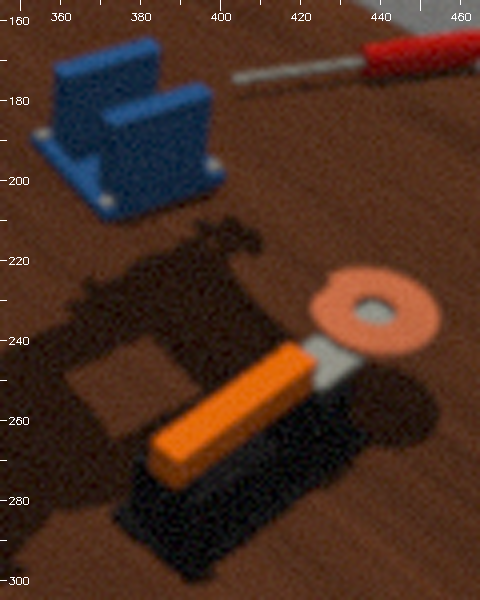

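```bash
cat > fit.py <<'E'
from h import *
from scipy.optimize import least_squares
def fit(obs,z,x0):
    # obs: list (snap, model pts Nx3 (z rel), pixels)
    def tr(p,M):
        c,s_=np.cos(p[2]),np.sin(p[2]); M=np.array(M,float)
        return np.c_[p[0]+c*M[:,0]-s_*M[:,1],p[1]+s_*M[:,0]+c*M[:,1],z+M[:,2]]
    f=lambda p:np.concatenate([(proj(s,tr(p,M))-np.array(U)).ravel() for s,M,U in obs])
    r=least_squares(f,x0); return r.x,f(r.x).reshape(-1,2)
E
python3 - <<'E'
from fit import *
sc=load("scene0"); sd=load("side0"); wr=load("wrist0")
H=[[206.4,253.3],[215.3,247.9],[245.7,284.4],[237.1,290.7]]
for u in H: print("handle",atz(sc,*u,.072))
for u in [[382.5,265.5],[418.5,241]]: print("side?",atz(sd,*u,.072))
d=atz(sc,263.9,313.9,.058); print("disc",d,"side",atz(sd,439,233-22*0,.058))
B=[[349.4,250.6],[355.9,247.8],[374.4,276.9],[367.8,280.4],[375.4,239.8],[381.5,236.9],[400.8,264.8],[394.8,268.1]]
for u in B: print("bar",atz(sc,*u,.07))
E
```

```text
handle [ 0.4470269  -0.25733268  0.072     ]
handle [ 0.44660314 -0.23643835  0.072     ]
handle [ 0.55569512 -0.23025623  0.072     ]
handle [ 0.55728091 -0.25060958  0.072     ]
side? [ 0.44210756 -0.24205312  0.072     ]
side? [ 0.55226494 -0.23660098  0.072     ]
disc [ 0.62251574 -0.23305978  0.058     ] side [ 0.62030159 -0.23746801  0.058     ]
bar [ 0.61670759 -0.02007583  0.07      ]
bar [ 0.61955172 -0.00516989  0.07      ]
bar [ 0.69338275 -0.0191279   0.07      ]
bar [ 0.69140562 -0.03450403  0.07      ]
bar [0.62899019 0.03967601 0.07      ]
bar [0.63125042 0.05459712 0.07      ]
bar [0.70474182 0.04099961 0.07      ]
bar [0.70304615 0.02629246 0.07      ]
```

```bash
python3 - <<'E'
from fit import *
sc=load("scene0"); sd=load("side0"); wr=load("wrist0")
M=[[-.06,-.01,0],[-.06,.01,0],[.05,.01,0],[.05,-.01,0]]
H=[[206.4,253.3],[215.3,247.9],[245.7,284.4],[237.1,290.7]]
S=[[388,270.5],[382.5,264.5],[417.5,240],[423.8,245.5]]
for o in ([(sc,M,H)],[(sd,M,S)],[(sc,M,H),(sd,M,S)]):
    p,r=fit(o,.072,[.5,-.24,.05]);print("tool",p,np.degrees(p[2]),np.abs(r).max())
a=np.linspace(0,2*np.pi,60)
q=p
for nm,s,c in(("scene",sc,(263.9,313.9)),):
    d=atz(s,*c,.058)[:2]-p[:2]; print("disc rel",np.cos(p[2])*d[0]+np.sin(p[2])*d[1],-np.sin(p[2])*d[0]+np.cos(p[2])*d[1])
B=[[349.4,250.6],[355.9,247.8],[374.4,276.9],[367.8,280.4],[375.4,239.8],[381.5,236.9],[400.8,264.8],[394.8,268.1]]
MB=[[-.038,-.039,0],[-.038,-.023,0],[.038,-.023,0],[.038,-.039,0],[-.038,.023,0],[-.038,.039,0],[.038,.039,0],[.038,.023,0]]
o=[(sc,MB,B)]
ps,r=fit(o,.07,[.66,0,-.1]);print("seat",ps,np.degrees(ps[2]),np.abs(r).max())
# overlay
def tr(p,M,z):
    c,s_=np.cos(p[2]),np.sin(p[2]);M=np.array(M)
    return np.c_[p[0]+c*M[:,0]-s_*M[:,1],p[1]+s_*M[:,0]+c*M[:,1],z+M[:,2]]
dd=atz(sc,263.9,313.9,.058)
for n,s in(("scene",sc),("side",sd),("wrist",wr)):
    k=4; im=cv2.resize(s["image"][:,:,::-1],None,fx=k,fy=k,interpolation=cv2.INTER_CUBIC)
    def dr(P,closed=True): 
        u=(proj(s,P)+.5)*k-.5; cv2.polylines(im,[np.round(u).astype(int)],closed,(0,255,0),1)
    dr(tr(p,M,.072)); dr(tr(ps,MB[:4],.07)); dr(tr(ps,MB[4:],.07))
    for z in(.054,.06):dr([[dd[0]+.036*np.cos(t),dd[1]+.036*np.sin(t),z] for t in a])
    dr(tr(ps,[[-.048,-.05,0],[-.048,.05,0],[.048,.05,0],[.048,-.05,0]],.01))
    box={"scene":(195,230,415,335),"side":(340,155,465,300),"wrist":(290,90,420,230)}[n]
    c=im[box[1]*k:box[3]*k,box[0]*k:box[2]*k]
    if c.shape[1]>800:c=cv2.resize(c,None,fx=800/c.shape[1],fy=800/c.shape[1])
    cv2.imwrite(f"pics/ov_{n}.png",c)
E
```

```text
tool [ 0.50663702 -0.24337031  0.05842045] 3.3472453772138047 0.3004315185870041
tool [ 0.50231233 -0.24597072  0.0540184 ] 3.0950264957489533 1.0518185700554454
tool [ 0.50499562 -0.24404178  0.05720361] 3.277525238502378 1.4408072962148708
disc rel 0.11795576038280875 0.00424513262419717
seat [ 0.66109841  0.01037139 -0.18676855] -10.701049542695042 0.5540018924648962
```

View pics/ov_scene.png

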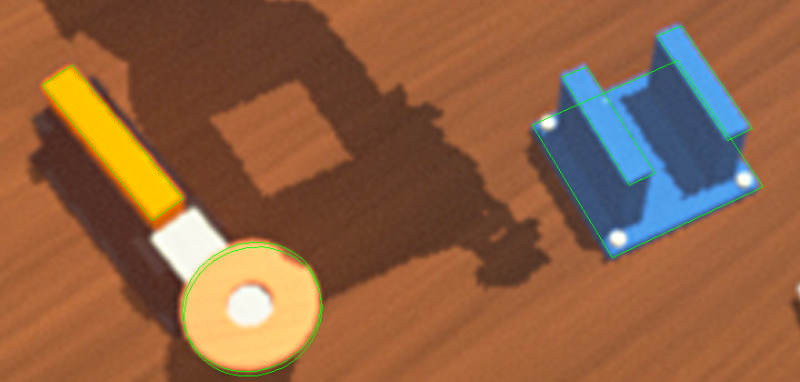

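View pics/ov_side.png

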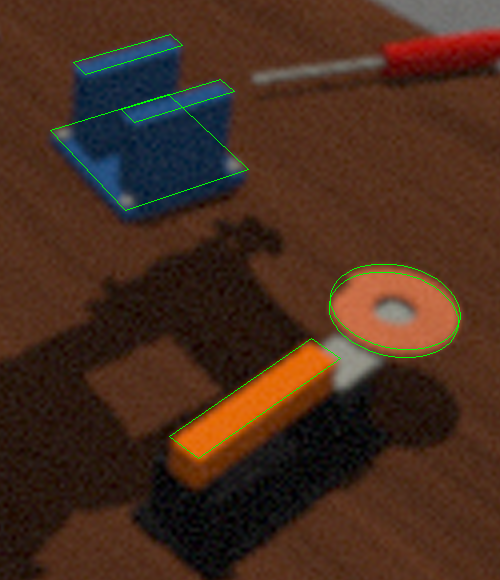

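View pics/ov_wrist.png

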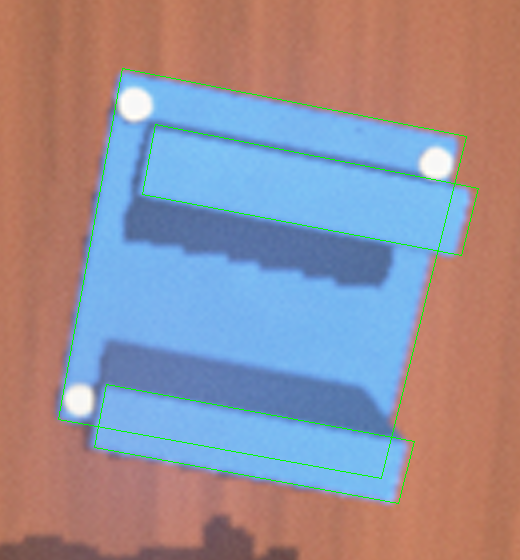

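```bash
cat > go.py <<'E'
from h import *
# orientation: tool x down; camera "up" = heading psi
def Rt(psi,pitch=0):
    # tool x = -z ; yaw heading
    R0=R.from_quat([.5,.5,-.5,.5]) # start: heading +y (90deg)
    return R.from_euler('z',psi-np.pi/2)*R0
def rel(p0,R0,p1,R1):
    d=R0.inv().apply(np.array(p1)-p0)/.025
    w=(R0.inv()*R1).as_rotvec()*180/np.pi/5
    return np.round(d,3),np.round(w,3)
E
python3 - <<'E'
from go import *
from station import manip
print(R.from_quat([.5,.5,-.5,.5]).as_matrix().round(2))
s=load("wrist0"); c,d=ray(s,s["cx"],s["cy"]); print("cam",c,d)
st=manip.sense(); print(st["tcp_pos"],R.from_quat(st["tool_rot"]).as_matrix().round(4))
psi=.058
f=np.array([np.cos(psi),np.sin(psi),0])
P=np.array([.5066,-.2434,.16])+.0*f
print(rel(np.array([.625,0,.231]),Rt(np.pi/2),P,Rt(psi)))
E
```

```text
[[ 0.  1.  0.]
 [ 0.  0. -1.]
 [-1.  0.  0.]]
cam [0.62494197 0.06713551 0.37227808] [-0.00193108 -0.26385133 -0.96456143]
[6.24454769e-01 1.21496584e-04 2.30546934e-01] [[-1.7e-03  1.0e+00  0.0e+00]
 [ 3.0e-04  0.0e+00 -1.0e+00]
 [-1.0e+00 -1.7e-03 -3.0e-04]]
(array([ 2.84 , -4.736,  9.736]), array([17.335,  0.   ,  0.   ]))
```

The things that could be mistaken for the tool are the purple one at (240,203), the red screwdriver at (435,350) and the orange tool at (225,270). I choose the orange one: crop c1 shows an orange handle, a steel blade and the copper disc on it.

Emit:
carry_out(
  commands=[
    [[0.1,-0.5,1.0,1.6,0,0,85],[0.2,-1.0,2.0,3.2,0,0,85],[0.35,-1.5,3.0,4.8,0,0,85],[0.5,-2.0,4.0,6.4,0,0,85],[0.6,-2.4,4.9,8.0,0,0,85]],
  ],
)

```text
t: 0.65
tcp_pos: [0.5638, -0.1233, 0.2157]
tool_rot: [-0.641, -0.297, 0.642, -0.297]
force: [0.3, -0.6, 0.7]
finger_gap: 0.995
```

```bash
cat >> go.py <<'E'
def now():
    from station import manip
    ps=[manip.sense() for _ in range(1)]
    return ps[0]
def to(P,psi):
    s=now(); r=rel(s["tcp_pos"],R.from_quat(s["tool_rot"]),P,Rt(psi))
    print("t",s["t"],"tcp",s["tcp_pos"].round(4),"F",s["force"].round(2),"gap",round(s["finger_gap"],3)); print("REL",*r); return s
E
python3 -c "
from go import *
to([.5066,-.2434,.2],.058)"
```

```text
t 0.65 tcp [ 0.5638 -0.1233  0.2157] F [ 0.33 -0.63  0.67] gap 0.995
REL [0.631 1.364 5.142] [9.267 0.012 0.011]
```

Emit:
carry_out(
  commands=[
    [[0.15,0.3,1.1,1.7,0,0,85],[0.3,0.6,2.2,3.4,0,0,85],[0.45,0.9,3.3,5.1,0,0,85],[0.6,1.2,4.4,6.8,0,0,85],[0.63,1.36,5.1,8.5,0,0,85]],
  ],
)

```text
t: 1.15
tcp_pos: [0.5079, -0.2435, 0.1998]
tool_rot: [-0.705, -0.044, 0.706, -0.043]
force: [-0.2, 0.5, 0.4]
finger_gap: 0.997
```

Emit:
carry_out(
  commands=[
    [[0,0,0,0.7,0,0,85],[0,0,0,0.7,0,0,85],[0,0,0,0.7,0,0,85],[0,0,0,0.7,0,0,85],[0,0,0,0.7,0,0,85]],
  ],
)

```text
t: 1.65
tcp_pos: [0.5093, -0.2415, 0.2006]
tool_rot: [0.707, 0.025, -0.707, 0.025]
force: [-0.1, -0.5, -0.7]
finger_gap: 0.998
```

```bash
python3 -c "
from go import *
to([.5066,-.2434,.2],.058)
s=grab('wrist','1'); cv2.imwrite('pics/wrist1.png',s['image'][:,:,::-1]); print(s['rvec'],s['tvec'])"
```

```text
t 1.65 tcp [ 0.5093 -0.2415  0.2006] F [-0.13 -0.51 -0.73] gap 0.998
REL [0.023 0.069 0.112] [ 0.152 -0.    -0.   ]
[-2.14706621  1.9995324   0.26837337] [-0.27689457  0.4477154   0.47743674]
```

View pics/wrist1.png

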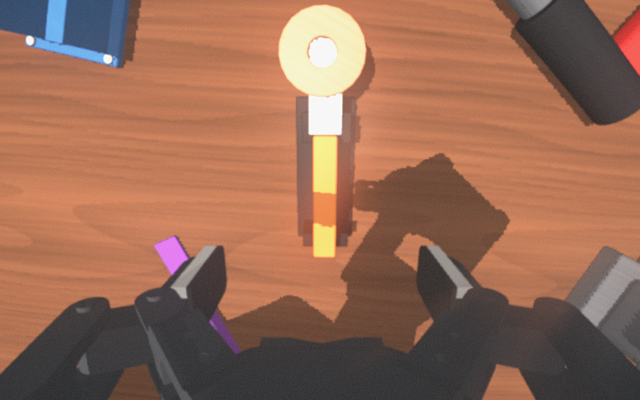

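The wrist view shows the handle's top from (313,136) to (335,257), the blade between the handle and the disc, and the disc centred at (322,50). The purple decoy is to the left, at about (170,250). I'll take enlarged crops for precise corners.

```bash
python3 -c "
from h import *
s=load('wrist1'); crop(s,270,0,380,270,2,'pics/c4.png')
crop(s,270,0,370,100,6,'pics/c4.png'); crop(s,280,90,370,270,3,'pics/c5.png')
sc=load('scene0')
for u in [(206,186),(280,216),(246,204)]:
  for z in (.0,.02,.07): print(u,z,atz(sc,*u,z).round(3))
for u in [(170,240),(237,352)]: print(atz(s,*u,.0).round(3),atz(s,*u,.02).round(3),atz(s,*u,.07).round(3))
"
```

```text
(206, 186) 0.0 [ 0.227 -0.155 -0.   ]
(206, 186) 0.02 [ 0.244 -0.16   0.02 ]
(206, 186) 0.07 [ 0.287 -0.172  0.07 ]
(280, 216) 0.0 [ 0.413 -0.06   0.   ]
(280, 216) 0.02 [ 0.426 -0.067  0.02 ]
(280, 216) 0.07 [ 0.458 -0.084  0.07 ]
(246, 204) 0.0 [ 0.335 -0.105  0.   ]
(246, 204) 0.02 [ 0.349 -0.111  0.02 ]
(246, 204) 0.07 [ 0.386 -0.126  0.07 ]
[ 0.418 -0.073  0.   ] [ 0.427 -0.083  0.02 ] [ 0.45  -0.106  0.07 ]
[ 0.268 -0.15   0.   ] [ 0.286 -0.155  0.02 ] [ 0.331 -0.168  0.07 ]
```

View pics/c4.png

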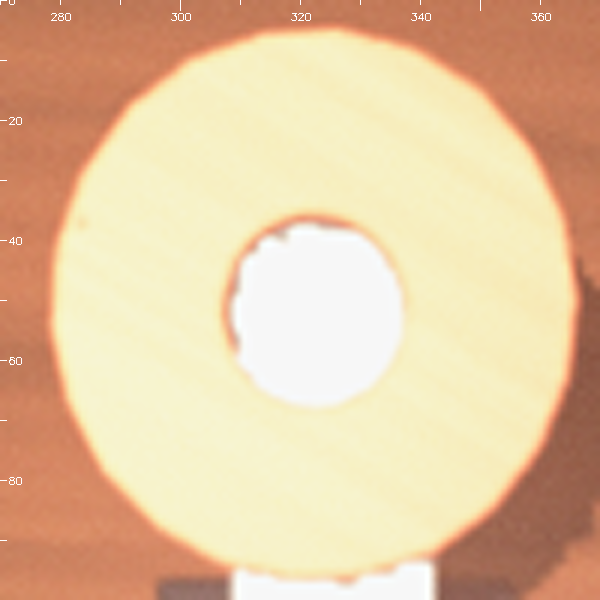

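View pics/c5.png

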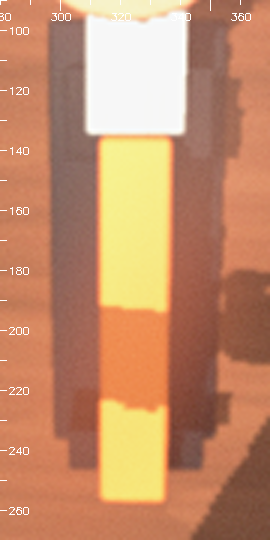

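```bash
python3 -c "
from fit import *
w=load('wrist1')
M=[[-.06,-.01,0],[-.06,.01,0],[.05,.01,0],[.05,-.01,0]]
U=[[335,257.3],[313.3,257.3],[313,135.7],[336.7,135.7]]
p,r=fit([(w,M,U)],.072,[.5,-.24,.05]);print(p,np.degrees(p[2]),r.round(1))
d=atz(w,322.5,50.5,.059)-[p[0],p[1],0];c,s=np.cos(p[2]),np.sin(p[2]);print('disc',d+[p[0],p[1],0],c*d[0]+s*d[1],-s*d[0]+c*d[1])
for e in [(278.7,50.5),(366.3,50.5),(322.5,4.7),(322.5,96.3)]: print(atz(w,*e,.06))
"
```

```text
[ 0.5043537  -0.24451753  0.06841998] 3.920176046840625 [[ 0.1  0.3]
 [-0.1  0.3]
 [-0.3 -0.3]
 [ 0.3 -0.2]]
disc [ 0.62168315 -0.2343467   0.059     ] 0.1177502792678665 0.002125617457574329
[ 0.61910976 -0.1988136   0.06      ]
[ 0.62419504 -0.26988529  0.06      ]
[ 0.65591026 -0.23187526  0.06      ]
[ 0.58551791 -0.23695251  0.06      ]
```

```bash
python3 -c "
from go import *
c,s=np.cos(.064),np.sin(.064)
to([.505+.012*c,-.2443+.012*s,.04],.064)"
```

```text
t 1.7 tcp [ 0.5092 -0.2415  0.2006] F [ 0.38  0.62 -0.53] gap 0.996
REL [ 6.423  0.102 -0.303] [ 0.081  0.    -0.   ]
```

Emit:
carry_out(
  commands=[
    [[0.6,0.1,-0.3,0.08,0,0,85],[1.6,0.1,-0.3,0.08,0,0,85],[2.8,0.1,-0.3,0.08,0,0,85],[3.6,0.1,-0.3,0.08,0,0,85],[4.0,0.1,-0.3,0.08,0,0,85]],
  ],
)

```text
t: 2.2
tcp_pos: [0.5159, -0.243, 0.0976]
tool_rot: [-0.706, -0.023, 0.708, -0.021]
force: [0.1, -0.2, 0.2]
finger_gap: 0.994
```

```bash
python3 -c "
from go import *
c,s=np.cos(.064),np.sin(.064)
to([.505+.012*c,-.2443+.012*s,.04],.064)
w=grab('wrist','2'); cv2.imwrite('pics/wrist2.png',w['image'][:,:,::-1])"
```

```text
t 2.2 tcp [ 0.5159 -0.243   0.0976] F [ 0.1  -0.19  0.23] gap 0.994
REL [ 2.303  0.03  -0.05 ] [-0.011  0.037  0.031]
```

View pics/wrist2.png

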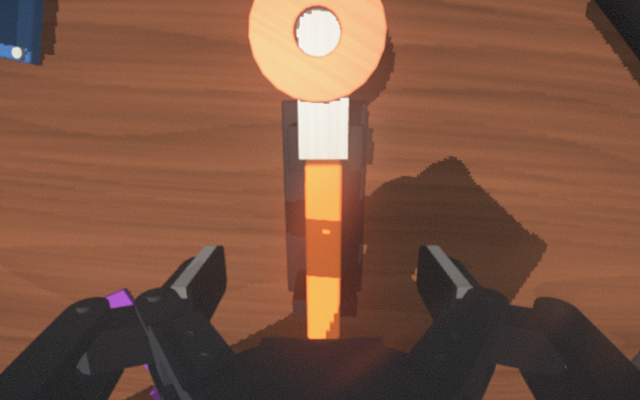

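The handle (centre u≈323) is midway between the pads (222 and 420), so I'll go down.

Emit:
carry_out(
  commands=[
    [[0.6,0.03,-0.05,0,0,0,85],[1.2,0.03,-0.05,0,0,0,85],[1.8,0.03,-0.05,0,0,0,85],[2.2,0.03,-0.05,0,0,0,85],[2.3,0.03,-0.05,0,0,0,85]],
  ],
)

```text
t: 2.75
tcp_pos: [0.5179, -0.2445, 0.0421]
tool_rot: [-0.707, -0.022, 0.707, -0.022]
force: [0.2, -0.0, 0.2]
finger_gap: 0.992
```

Emit:
carry_out(
  commands=[
    [[0,0,0,0,0,0,85],[0,0,0,0,0,0,75],[0,0,0,0,0,0,65],[0,0,0,0,0,0,55],[0,0,0,0,0,0,45]],
  ],
  force=40,
)

```text
t: 3.25
tcp_pos: [0.5182, -0.2448, 0.0435]
tool_rot: [0.707, 0.022, -0.707, 0.022]
force: [-0.2, 0.4, 0.2]
finger_gap: 0.529
```

```bash
python3 -c "
from go import *
c,s=np.cos(.064),np.sin(.064)
to([.505+.012*c,-.2443+.012*s,.04],.064)
w=grab('wrist','3'); cv2.imwrite('pics/wrist3.png',w['image'][:,:,::-1])"
```

```text
t 3.25 tcp [ 0.5182 -0.2448  0.0435] F [-0.22  0.36  0.21] gap 0.529
REL [ 0.139 -0.052  0.046] [-0.013 -0.006 -0.006]
```

View pics/wrist3.png

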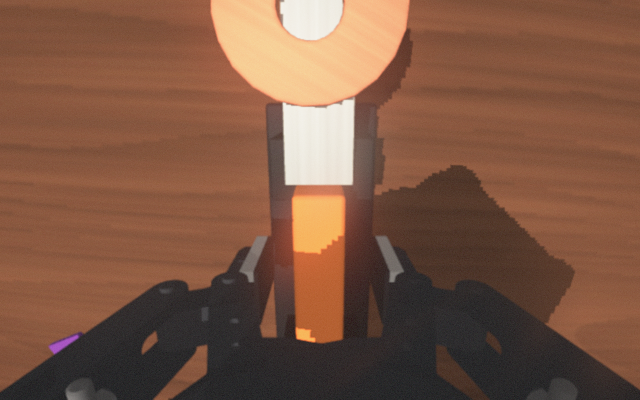

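Emit:
carry_out(
  commands=[
    [[0.1,-0.05,0.04,0,0,0,45],[0.1,-0.05,0.04,0,0,0,40],[0.1,-0.05,0.04,0,0,0,34],[0.1,-0.05,0.04,0,0,0,30],[0.1,-0.05,0.04,0,0,0,27]],
  ],
  force=30,
)

```text
t: 3.8
tcp_pos: [0.517, -0.2435, 0.0405]
tool_rot: [0.707, 0.022, -0.707, 0.022]
force: [0.3, -0.0, -0.5]
finger_gap: 0.318
```

Emit:
carry_out(
  commands=[
    [[0,0,0,0,0,0,25],[0,0,0,0,0,0,23],[0,0,0,0,0,0,21],[0,0,0,0,0,0,19],[0,0,0,0,0,0,17]],
  ],
  force=30,
)

```text
t: 4.3
tcp_pos: [0.517, -0.2435, 0.0407]
tool_rot: [0.707, 0.022, -0.707, 0.022]
force: [0.4, -0.5, 1.8]
finger_gap: 0.231
```

```bash
python3 -c "
from go import *
c,s=np.cos(.064),np.sin(.064)
st=to([.505+.012*c,-.2443+.012*s,.04],.064); print(st['ft_torque'])
w=grab('wrist','4'); cv2.imwrite('pics/wrist4.png',w['image'][:,:,::-1])"
```

```text
t 4.3 tcp [ 0.517  -0.2435  0.0407] F [ 0.43 -0.46  1.85] gap 0.231
REL [0.027 0.001 0.   ] [-0.013 -0.001 -0.002]
[-1.26715257e-02  4.20112408e-02 -7.30908494e-06]
```

View pics/wrist4.png

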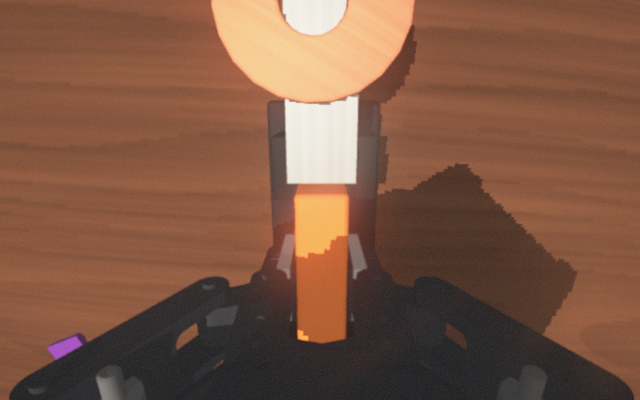

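Emit:
carry_out(
  commands=[
    [[0,0,0,0,0,0,14],[0,0,0,0,0,0,10],[0,0,0,0,0,0,10],[0,0,0,0,0,0,10],[0,0,0,0,0,0,10]],
  ],
  force=110,
)

```text
t: 4.85
tcp_pos: [0.517, -0.2436, 0.0409]
tool_rot: [0.707, 0.022, -0.707, 0.022]
force: [0.2, -0.2, 5.9]
finger_gap: 0.218
```

```bash
python3 -c "
from go import *
st=to([.517,-.2435,.04],.064); print(st['ft_torque'])
w=grab('wrist','5'); cv2.imwrite('pics/wrist5.png',w['image'][:,:,::-1])"
```

```text
t 4.85 tcp [ 0.517  -0.2436  0.0409] F [ 0.2  -0.2   5.85] gap 0.218
REL [ 0.034 -0.002  0.   ] [-0.013 -0.003 -0.003]
[ 0.02260068  0.18180878 -0.05711884]
```

View pics/wrist5.png

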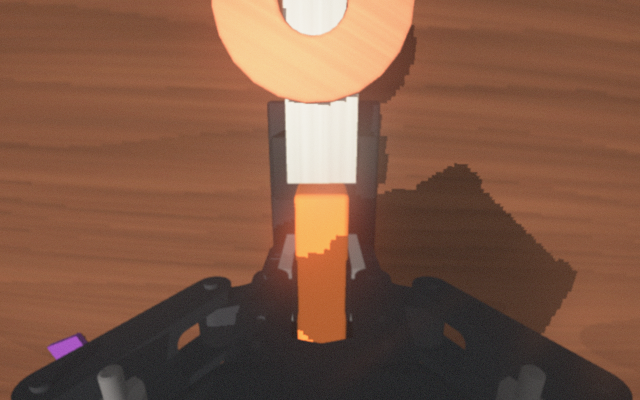

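Emit:
carry_out(
  commands=[
    [[-0.03,0,0,0,0,0,10],[-0.08,0,0,0,0,0,10],[-0.16,0,0,0,0,0,10],[-0.24,0,0,0,0,0,10],[-0.3,0,0,0,0,0,10]],
  ],
)

```text
t: 5.4
tcp_pos: [0.5166, -0.2432, 0.0478]
tool_rot: [-0.706, -0.022, 0.707, -0.022]
force: [-0.0, 0.9, -4.5]
finger_gap: 0.216
```

```bash
python3 -c "
from go import *
st=to([.517,-.2435,.04],.064); print(st['ft_torque'])
for n in('wrist','side'):
  w=grab(n,'6'); cv2.imwrite(f'pics/{n}6.png',w['image'][:,:,::-1])
crop(w,345,155,465,305,4,'pics/c6.png')"
```

```text
t 5.4 tcp [ 0.5166 -0.2432  0.0478] F [-0.    0.87 -4.49] gap 0.216
REL [ 0.312  0.014 -0.014] [-0.012  0.009  0.007]
[-0.03823091  0.09872613 -0.01247648]
```

View pics/wrist6.png

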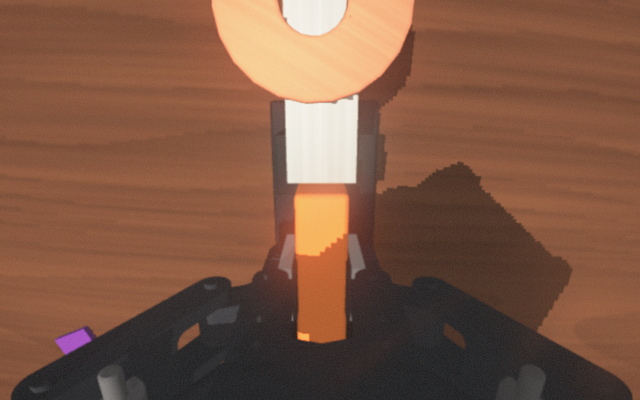

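View pics/c6.png

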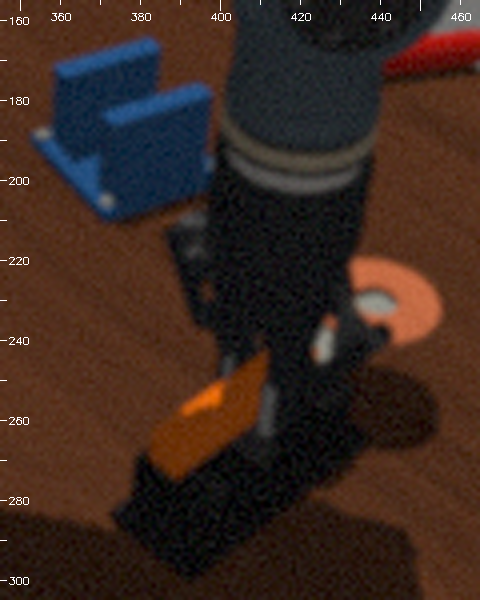

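```bash
cat > disc.py <<'E'
from go import *
from scipy.optimize import least_squares
def disc(tag,ztop,st,r=.036):
    w=load("wrist"+tag) if isinstance(tag,str) else tag
    im=w["image"].astype(int); hsv=cv2.cvtColor(w["image"],cv2.COLOR_RGB2HSV)
    h=hsv[...,0].astype(int)
    # radial edge: sample along world circle rays from guess
    tcp=st["tcp_pos"]; Rm=R.from_quat(st["tool_rot"])
    f=-Rm.apply([0,0,-1]); f=np.array([f[0],f[1],0]); f/=np.linalg.norm(f); l=np.array([-f[1],f[0],0])
    c=tcp+.105*f+.003*l; c[2]=ztop
    g=cv2.GaussianBlur(w["image"],(3,3),0).astype(float)
    pts=[]
    for a in np.radians(np.arange(0,360,4)):
        rr=np.linspace(.026,.046,81)
        P=c+np.outer(rr,np.cos(a)*f+np.sin(a)*l); u=proj(w,P)
        ok=(u[:,0]>2)&(u[:,0]<637)&(u[:,1]>2)&(u[:,1]<397)
        if not ok.all(): continue
        m=np.stack([cv2.remap(g[...,k],u[:,0].astype(np.float32)[None],u[:,1].astype(np.float32)[None],1)[0] for k in range(3)],1)
        d=np.linalg.norm(m[4:]-m[:-4],axis=1); i=d.argmax()
        if d[i]>50: pts.append(P[i+2])
    pts=np.array(pts)
    res=least_squares(lambda x:np.hypot(pts[:,0]-x[0],pts[:,1]-x[1])-r,c[:2],loss='soft_l1',f_scale=.0005)
    e=res.x-tcp[:2]
    print("disc world",res.x.round(4),"fwd",round(e@f[:2],4),"lat",round(e@l[:2],4),"n",len(pts),"rms",np.sqrt(np.mean(res.fun**2)).round(5))
    return res.x
E
python3 -c "
from disc import *
disc('6',.0675,now())
import numpy as np
"
```

```text
Traceback (most recent call last):
  File "disc.py", line 22, in disc
    res=least_squares(lambda x:np.hypot(pts[:,0]-x[0],pts[:,1]-x[1])-r,c[:2],loss='soft_l1',f_scale=.0005)
  File "disc.py", line 22, in <lambda>
    res=least_squares(lambda x:np.hypot(pts[:,0]-x[0],pts[:,1]-x[1])-r,c[:2],loss='soft_l1',f_scale=.0005)
                                        ~~~^^^^^
IndexError: too many indices for array: array is 1-dimensional, but 2 were indexed
```

```bash
sed -i 's/f=-Rm.apply(\[0,0,-1\])/f=Rm.apply([0,0,-1])/' disc.py; python3 -c "
from disc import *
disc('6',.0675,now())
st=now(); st['tcp_pos']=np.array([.517,-.2436,.0409]); disc('5',.060,st)
st['tcp_pos']=np.array([.5092,-.2415,.2006]); st['tool_rot']=np.array([.707,.025,-.707,.025]); disc('1',.060,st)
"
```

```text
disc world [ 0.6214 -0.2335] fwd 0.1048 lat 0.0033 n 43 rms 0.00067
disc world [ 0.6217 -0.2339] fwd 0.1051 lat 0.0031 n 43 rms 0.00058
disc world [ 0.6208 -0.2341] fwd 0.1118 lat -0.0005 n 70 rms 0.00174
```

```bash
cat > plan.py <<'E'
from go import *
def mj(s): return 10*s**3-15*s**4+6*s**5
def plan(p0,y0,p1,y1,N):
    p0=np.array(p0,float);p1=np.array(p1,float)
    cp,cR=p0,Rt(y0)
    for k in range(0,N,5):
        bp,bR=cp,cR; rows=[]
        for i in range(k+1,k+6):
            a=mj(min(1,i/N)); d,w=rel(bp,bR,p0+a*(p1-p0),Rt(y0+a*(y1-y0)))
            rows.append([round(float(x),2) for x in (*d,w[0])])
        cp=bp+bR.apply(np.array(rows[-1][:3])*.025); cR=bR*R.from_rotvec([np.radians(5*rows[-1][3]),0,0])
        print(rows)
    print("end",cp.round(4))
E
python3 -c "
from plan import *
c,s=np.cos(-.187),np.sin(-.187)
T=np.array([.6611-(.1053*c-.0032*s),.0104-(.1053*s+.0032*c)]);print('T',T)
print(now()['tcp_pos'],Rt(.064).as_quat(),now()['tool_rot'])
plan([.5168,-.2433,.0482],.063,[.5168,-.2433,.095],.063,10)
plan([.5168,-.2433,.095],.063,[*T,.095],-.187,30)
"
```

```text
T [0.55704084 0.02683233]
[ 0.51694216 -0.2434218   0.04811753] [ 0.70674477  0.02262356 -0.70674477  0.02262356] [-0.7067522  -0.02223022  0.70676206 -0.02223824]
[[-0.02, 0.0, -0.0, 0.0], [-0.11, 0.0, -0.0, 0.0], [-0.3, 0.0, -0.0, 0.0], [-0.59, 0.0, -0.0, 0.0], [-0.94, 0.0, -0.0, 0.0]]
[[-0.34, 0.0, -0.0, 0.0], [-0.63, 0.0, -0.0, 0.0], [-0.82, 0.0, -0.0, 0.0], [-0.92, 0.0, -0.0, 0.0], [-0.93, 0.0, -0.0, 0.0]]
end [ 0.5168 -0.2433  0.095 ]
[[0.0, -0.0, -0.0, 0.0], [0.0, -0.03, -0.01, 0.01], [0.0, -0.09, -0.02, 0.03], [0.0, -0.2, -0.04, 0.06], [0.0, -0.38, -0.08, 0.1]]
[[0.0, -0.24, -0.05, 0.07], [0.0, -0.55, -0.11, 0.15], [0.0, -0.92, -0.19, 0.25], [0.0, -1.36, -0.28, 0.37], [0.0, -1.86, -0.38, 0.5]]
[[-0.0, -0.56, -0.09, 0.15], [-0.0, -1.17, -0.19, 0.31], [-0.0, -1.8, -0.29, 0.48], [-0.0, -2.46, -0.4, 0.65], [-0.0, -3.13, -0.5, 0.83]]
[[-0.0, -0.68, -0.06, 0.18], [-0.0, -1.35, -0.12, 0.36], [-0.0, -1.99, -0.17, 0.53], [-0.0, -2.6, -0.23, 0.69], [-0.0, -3.16, -0.28, 0.83]]
[[-0.0, -0.51, -0.0, 0.14], [-0.0, -0.96, -0.01, 0.26], [-0.0, -1.35, -0.01, 0.36], [-0.0, -1.66, -0.02, 0.44], [-0.0, -1.91, -0.02, 0.5]]
[[0.0, -0.18, 0.0, 0.05], [0.0, -0.29, 0.01, 0.08], [0.0, -0.36, 0.01, 0.1], [0.0, -0.38, 0.01, 0.1], [0.0, -0.39, 0.01, 0.1]]
end [0.5571 0.0269 0.095 ]
```

Emit:
carry_out(
  commands=[
    [[-0.02,0,0,0,0,0,10],[-0.11,0,0,0,0,0,10],[-0.3,0,0,0,0,0,10],[-0.6,0,0,0,0,0,10],[-0.94,0,0,0,0,0,10]],
  ],
)

```text
t: 6.0
tcp_pos: [0.5169, -0.2434, 0.0722]
tool_rot: [-0.707, -0.022, 0.707, -0.022]
force: [-0.1, 0.2, -3.9]
finger_gap: 0.217
```

Emit:
carry_out(
  commands=[
    [[-0.34,0,0,0,0,0,10],[-0.62,0,0,0,0,0,10],[-0.82,0,0,0,0,0,10],[-0.92,0,0,0,0,0,10],[-0.94,0,0,0,0,0,10]],
  ],
)

```text
t: 6.5
tcp_pos: [0.517, -0.2435, 0.0955]
tool_rot: [0.707, 0.022, -0.707, 0.022]
force: [-0.3, -0.6, -5.4]
finger_gap: 0.214
```

Emit:
carry_out(
  commands=[
    [[0,0,0,0,0,0,10],[0,-0.03,-0.01,0.01,0,0,10],[0,-0.09,-0.02,0.03,0,0,10],[0,-0.2,-0.04,0.06,0,0,10],[0,-0.38,-0.08,0.1,0,0,10]],
  ],
)

```text
t: 7.0
tcp_pos: [0.5183, -0.2336, 0.0949]
tool_rot: [-0.707, -0.019, 0.707, -0.019]
force: [0.3, 0.2, -5.0]
finger_gap: 0.218
```

Emit:
carry_out(
  commands=[
    [[0,-0.24,-0.05,0.07,0,0,10],[0,-0.55,-0.11,0.15,0,0,10],[0,-0.92,-0.19,0.25,0,0,10],[0,-1.36,-0.28,0.37,0,0,10],[0,-1.86,-0.38,0.5,0,0,10]],
  ],
)

```text
t: 7.5
tcp_pos: [0.5254, -0.1858, 0.0951]
tool_rot: [0.707, 0.003, -0.707, 0.003]
force: [-0.4, -0.3, -4.5]
finger_gap: 0.216
```

Emit:
carry_out(
  commands=[
    [[0,-0.56,-0.09,0.15,0,0,10],[0,-1.17,-0.19,0.31,0,0,10],[0,-1.8,-0.29,0.48,0,0,10],[0,-2.46,-0.4,0.65,0,0,10],[0,-3.13,-0.5,0.83,0,0,10]],
  ],
)

```text
t: 8.0
tcp_pos: [0.537, -0.107, 0.0951]
tool_rot: [-0.707, 0.022, 0.707, 0.022]
force: [-0.6, -1.1, -5.0]
finger_gap: 0.216
```

Emit:
carry_out(
  commands=[
    [[0,-0.68,-0.06,0.18,0,0,10],[0,-1.35,-0.12,0.36,0,0,10],[0,-1.99,-0.17,0.53,0,0,10],[0,-2.6,-0.23,0.69,0,0,10],[0,-3.16,-0.28,0.83,0,0,10]],
  ],
)

```text
t: 8.5
tcp_pos: [0.5487, -0.0284, 0.0951]
tool_rot: [-0.705, 0.047, 0.706, 0.048]
force: [1.1, -0.0, -5.2]
finger_gap: 0.213
```

Emit:
carry_out(
  commands=[
    [[0,-0.51,0,0.14,0,0,10],[0,-0.96,-0.01,0.26,0,0,10],[0,-1.35,-0.01,0.36,0,0,10],[0,-1.66,-0.02,0.44,0,0,10],[0,-1.91,-0.02,0.5,0,0,10]],
  ],
)

```text
t: 9.0
tcp_pos: [0.5558, 0.018, 0.0951]
tool_rot: [0.704, -0.063, -0.704, -0.063]
force: [0.1, 0.8, -4.3]
finger_gap: 0.218
```

Emit:
carry_out(
  commands=[
    [[0,-0.18,0,0.05,0,0,10],[0,-0.29,0.01,0.08,0,0,10],[0,-0.36,0.01,0.1,0,0,10],[0,-0.38,0.01,0.1,0,0,10],[0,-0.39,0.01,0.1,0,0,10]],
  ],
)

```text
t: 9.5
tcp_pos: [0.5573, 0.0266, 0.0951]
tool_rot: [0.704, -0.066, -0.704, -0.066]
force: [0.0, 0.2, -4.6]
finger_gap: 0.216
```

```bash
python3 -c "
from disc import *
st=to([.55704,.02683,.095],-.187); z=st['tcp_pos'][2]+.0195
for n in('wrist','scene','side'):
  w=grab(n,'7'); cv2.imwrite(f'pics/{n}7.png',w['image'][:,:,::-1])
disc('7',z,st)"
```

```text
t 9.5 tcp [0.5573 0.0266 0.0951] F [ 0.04  0.18 -4.61] gap 0.216
REL [ 0.003 -0.008  0.011] [-0.    -0.    -0.001]
disc world [0.6568 0.011 ] fwd 0.1007 lat 0.0032 n 43 rms 0.00086
```

View pics/wrist7.png

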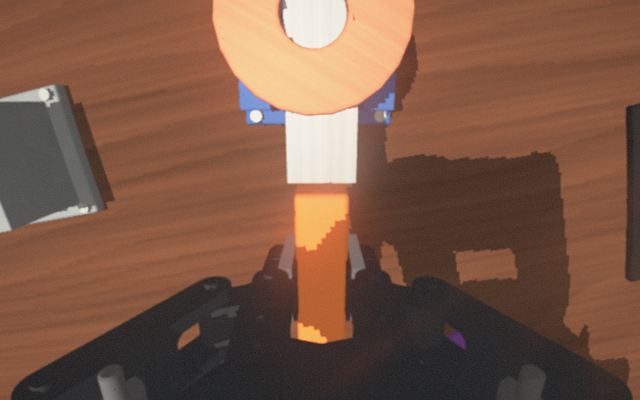

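View pics/scene7.png

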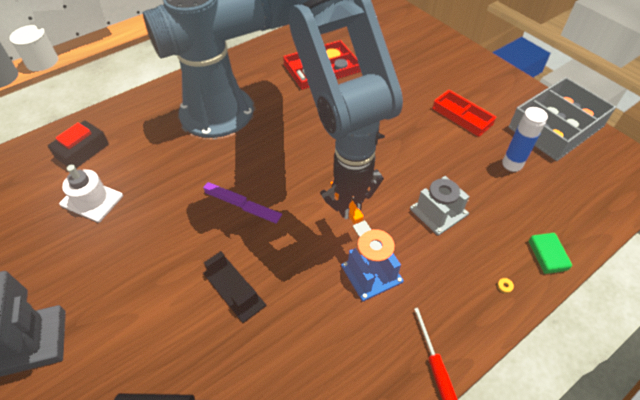

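View pics/side7.png

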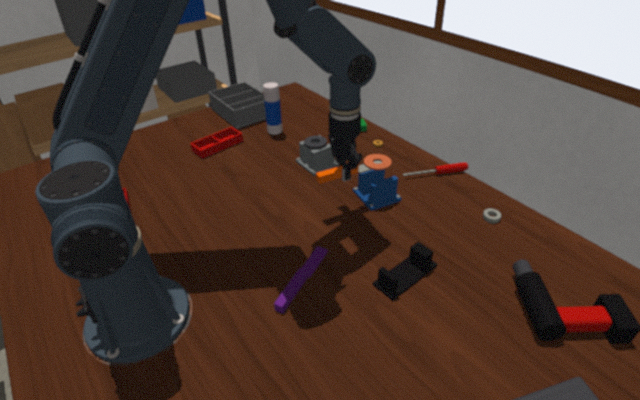

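The disc has slid back about 4.4 mm on the blade: its near edge moved from v=101 to v=114. It's still flat and over the support. I'll check whether it's creeping before going on.

```bash
python3 -c "
from disc import *
st=now(); z=st['tcp_pos'][2]+.0195
for i in range(6): w=grab('wrist','8')
disc('8',z,now())
crop(w,200,0,430,200,3,'pics/c8.png')
from scipy.spatial.transform import Rotation as R
print(R.from_quat(st['tool_rot']).as_matrix().round(4))
s=load('scene7'); crop(s,325,200,415,310,7,'pics/c8b.png')
"
```

```text
disc world [0.6568 0.0112] fwd 0.1007 lat 0.0032 n 43 rms 0.00085
[[ 0.     -0.186  -0.9825]
 [-0.     -0.9825  0.186 ]
 [-1.      0.     -0.    ]]
```

View pics/c8.png

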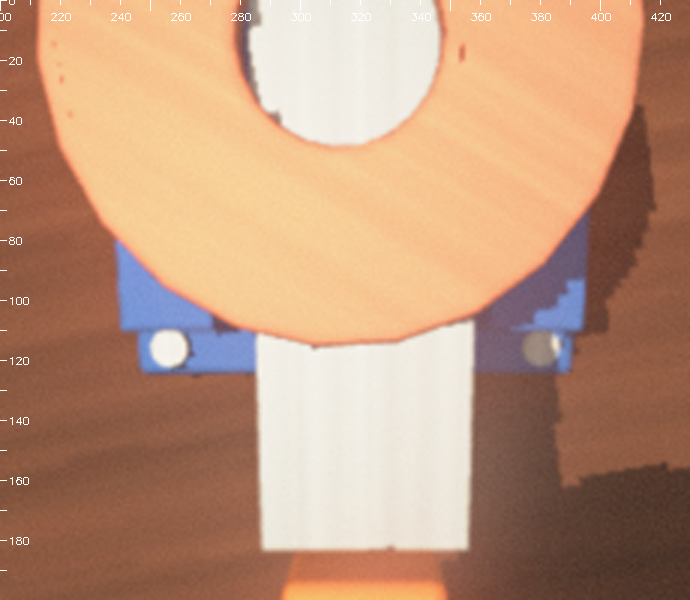

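View pics/c8b.png

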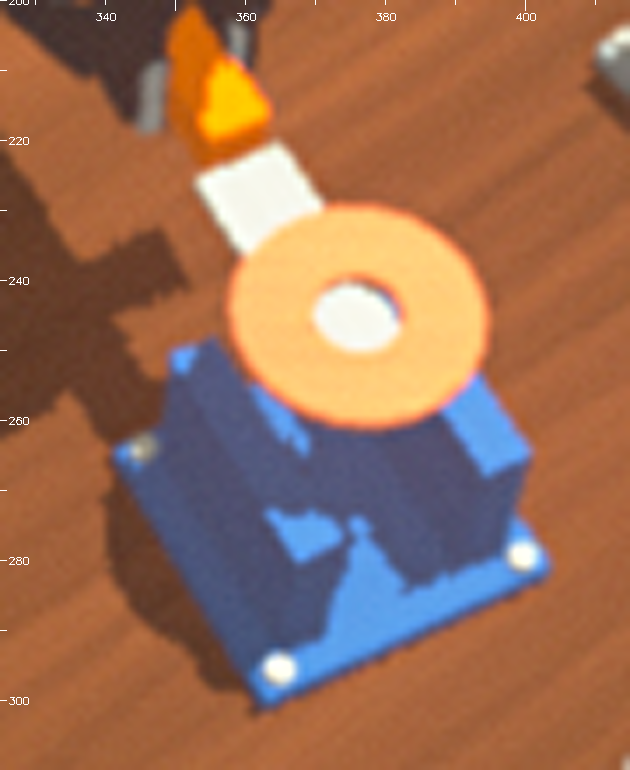

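```bash
python3 -c "
from disc import *
sc=load('scene7'); print('scene disc',atz(sc,376.4,245.2,.1125))
w=load('wrist8')
m=(atz(w,247,124,.01)+atz(w,390.5,124,.01))/2
h=np.array([np.cos(-.187),np.sin(-.187)]); print('seat via base',m[:2]+.048*h, np.linalg.norm(atz(w,247,124,.01)-atz(w,390.5,124,.01)))
a=atz(w,239.8,109.5,.07);print('left bar outer back',a[:2]+.038*h+.039*np.array([h[1],-h[0]]))
b=atz(w,394,109.5,.07);print('right bar outer back',b[:2]+.038*h-.039*np.array([h[1],-h[0]]))
"
```

```text
scene disc [0.658026   0.01161824 0.1125    ]
seat via base [0.66010287 0.00923857] 0.09860334177934245
left bar outer back [0.66011275 0.00932476]
right bar outer back [0.66023175 0.01013812]
```

Emit:
carry_out(
  commands=[
    [[0,0,-0.01,0,0,0,10],[0,0.01,-0.05,0,0,0,10],[0,0.02,-0.09,0,0,0,10],[0,0.03,-0.13,0,0,0,10],[0,0.03,-0.14,0,0,0,10]],
  ],
)

```text
t: 10.45
tcp_pos: [0.5608, 0.0253, 0.0951]
tool_rot: [0.704, -0.066, -0.704, -0.066]
force: [0.6, -0.6, -4.8]
finger_gap: 0.219
```

Emit:
carry_out(
  commands=[
    [[0.02,0,0,0,0,0,10],[0.08,0,0,0,0,0,10],[0.2,0,0,0,0,0,10],[0.36,0,0,0,0,0,10],[0.52,0,0,0,0,0,10]],
  ],
)

```text
t: 10.95
tcp_pos: [0.5604, 0.0254, 0.0816]
tool_rot: [-0.704, 0.066, 0.704, 0.066]
force: [-0.3, -0.5, -4.7]
finger_gap: 0.217
```

Emit:
carry_out(
  commands=[
    [[0.16,0,0,0,0,0,10],[0.32,0,0,0,0,0,10],[0.48,0,0,0,0,0,10],[0.58,0,0,0,0,0,10],[0.62,0,0,0,0,0,10]],
  ],
)

```text
t: 11.45
tcp_pos: [0.5604, 0.0254, 0.0662]
tool_rot: [-0.704, 0.066, 0.704, 0.066]
force: [1.2, -0.5, -5.4]
finger_gap: 0.216
```

```bash
python3 -c "
from disc import *
st=to([.557,.027,.048],-.187); z=st['tcp_pos'][2]+.0191
for n in('wrist','scene','side'):
  w=grab(n,'9'); cv2.imwrite(f'pics/{n}9.png',w['image'][:,:,::-1])
disc('9',z,st)
w=load('wrist9')
crop(load('scene9'),325,200,415,310,7,'pics/c9b.png')
crop(load('side9'),330,130,420,220,6,'pics/c9c.png')
"
```

```text
t 11.45 tcp [0.5604 0.0254 0.0662] F [ 1.18 -0.47 -5.36] gap 0.216
REL [ 0.726 -0.037  0.143] [ 0.003  0.007 -0.   ]
disc world [0.6599 0.0099] fwd 0.1007 lat 0.0033 n 43 rms 0.00058
```

View pics/c9b.png

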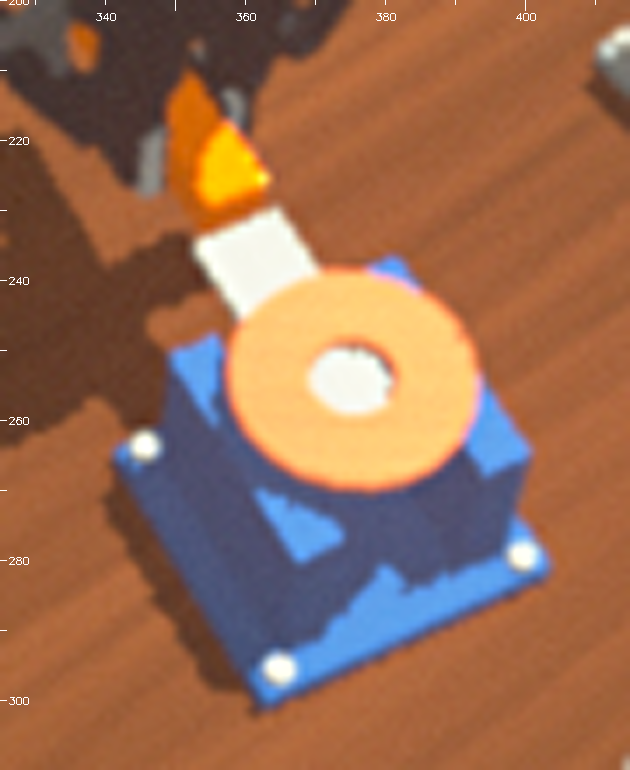

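View pics/c9c.png

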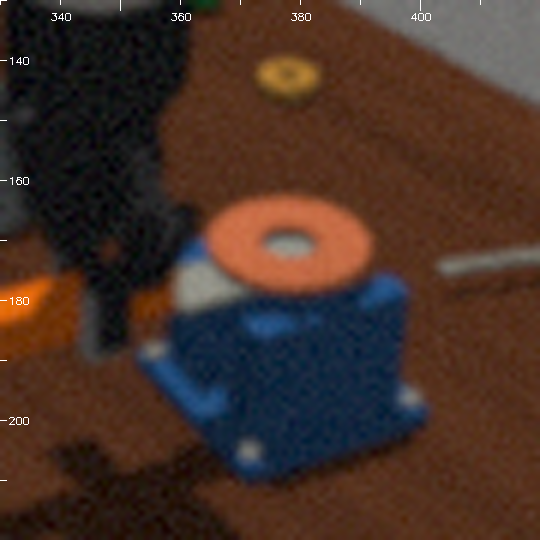

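View pics/wrist9.png

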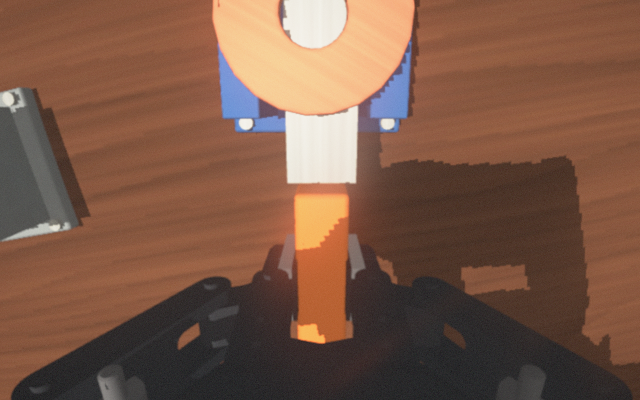

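```bash
python3 -c "
from disc import *
print('scene disc',atz(load('scene9'),375.6,254,.0833))
crop(load('wrist9'),200,60,440,200,3,'pics/c9.png')
"
```

```text
scene disc [0.66051665 0.01102692 0.0833    ]
```

View pics/c9.png

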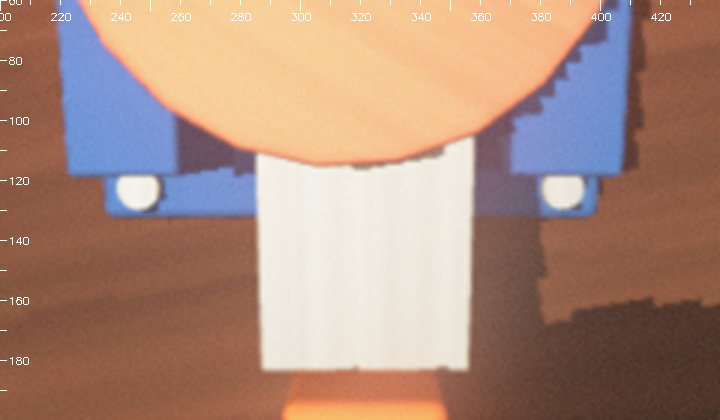

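```bash
python3 -c "
from disc import *
w=load('wrist9');h=np.array([np.cos(-.187),np.sin(-.187)])
print('seat',atz(w,314.75,118,.07)[:2]+.038*h,'w',np.linalg.norm(atz(w,222.5,118,.07)-atz(w,407,118,.07)))
print('base',((atz(w,235.5,131.5,.01)+atz(w,398.5,131.5,.01))/2)[:2]+.048*h)
"
```

```text
seat [0.66002417 0.00962102] w 0.07690161647783886
base [0.66036708 0.00940137]
```

Both cameras put the disc within 1 mm of the seat centre, so I'm lowering it onto the bars.

Emit:
carry_out(
  commands=[
    [[0.03,0.01,-0.01,0,0,0,10],[0.1,0.01,-0.01,0,0,0,10],[0.18,0.01,-0.01,0,0,0,10],[0.26,0.01,-0.01,0,0,0,10],[0.34,0.01,-0.01,0,0,0,10]],
  ],
)

```text
t: 12.1
tcp_pos: [0.5607, 0.0251, 0.0579]
tool_rot: [-0.704, 0.066, 0.704, 0.066]
force: [0.5, 0.5, -3.8]
finger_gap: 0.214
```

Emit:
carry_out(
  commands=[
    [[0.08,0,0,0,0,0,10],[0.16,0,0,0,0,0,10],[0.25,0,0,0,0,0,10],[0.33,0,0,0,0,0,10],[0.36,0,0,0,0,0,10]],
  ],
)

```text
t: 12.6
tcp_pos: [0.5607, 0.0251, 0.0489]
tool_rot: [-0.704, 0.066, 0.704, 0.066]
force: [-0.9, -0.8, -2.9]
finger_gap: 0.216
```

```bash
python3 -c "
from disc import *
st=to([.557,.027,.048],-.187)
for n in('wrist','scene','side'):
  w=grab(n,'a'); cv2.imwrite(f'pics/{n}a.png',w['image'][:,:,::-1])
disc('a',.076,st)
crop(load('scenea'),325,200,415,310,7,'pics/cab.png')
crop(load('sidea'),330,130,420,220,6,'pics/cac.png')
"
```

```text
t 12.6 tcp [0.5607 0.0251 0.0489] F [-0.88 -0.83 -2.93] gap 0.216
REL [ 0.034 -0.046  0.16 ] [ 0.003  0.002 -0.   ]
disc world [0.6602 0.0096] fwd 0.1006 lat 0.0032 n 40 rms 0.00056
```

View pics/cab.png

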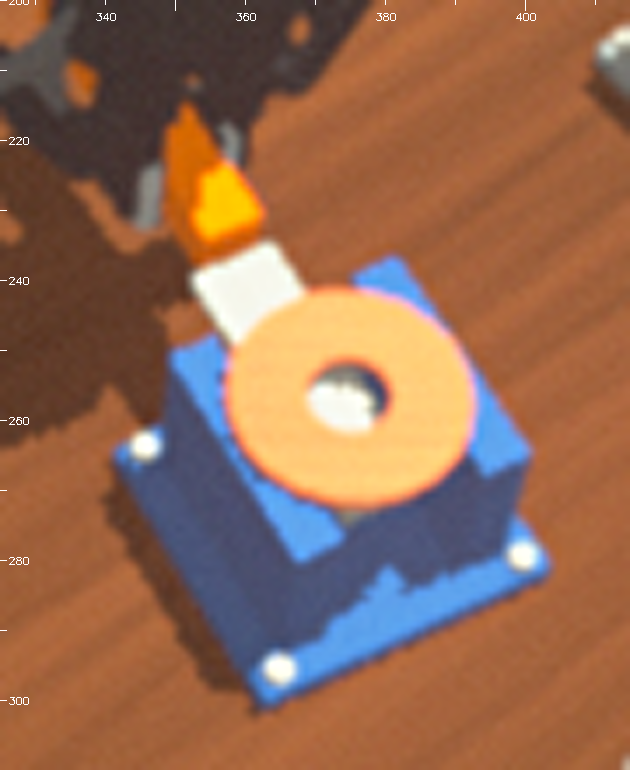

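View pics/cac.png

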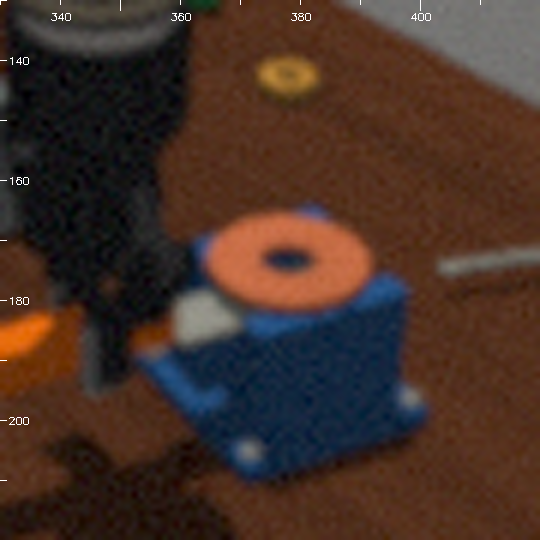

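View pics/wrista.png

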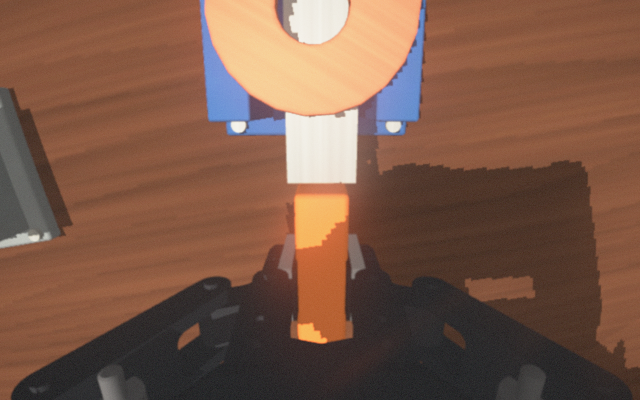

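The disc is lying flat on both bars, and the wrist load has dropped to the weight of the tool alone (2.9 N). I'll withdraw straight back.

Emit:
carry_out(
  commands=[
    [[0,0,0.05,0,0,0,10],[0,0,0.2,0,0,0,10],[0,0,0.5,0,0,0,10],[0,0,0.9,0,0,0,10],[0,0,1.3,0,0,0,10]],
  ],
)

```text
t: 13.25
tcp_pos: [0.5274, 0.0314, 0.0491]
tool_rot: [-0.704, 0.066, 0.704, 0.066]
force: [0.1, 0.5, -2.5]
finger_gap: 0.22
```

Emit:
carry_out(
  commands=[
    [[0,0,0.5,0,0,0,10],[0,0,1.1,0,0,0,10],[0,0,1.8,0,0,0,10],[0,0,2.4,0,0,0,10],[0,0,3.0,0,0,0,10]],
  ],
)

```text
t: 13.75
tcp_pos: [0.4536, 0.0454, 0.0493]
tool_rot: [-0.704, 0.066, 0.704, 0.066]
force: [-0.1, -0.3, -3.6]
finger_gap: 0.218
```

Emit:
carry_out(
  commands=[
    [[0,0,0.3,0,0,0,10],[0,0,0.4,0,0,0,10],[-0.2,0,0.4,0,0,0,10],[-0.6,0,0.4,0,0,0,10],[-1.0,0,0.4,0,0,0,10]],
  ],
)

```text
t: 14.25
tcp_pos: [0.4463, 0.0467, 0.075]
tool_rot: [0.705, -0.066, -0.704, -0.066]
force: [0.0, -0.2, -3.3]
finger_gap: 0.218
```

```bash
python3 -c "
from plan import *
st=to([.517,-.2436,.0409],.064)
for n in('wrist','scene','side'):
  w=grab(n,'b'); cv2.imwrite(f'pics/{n}b.png',w['image'][:,:,::-1])
crop(load('sideb'),300,130,420,220,6,'pics/cbc.png')
crop(load('sceneb'),325,200,415,310,7,'pics/cbb.png')
"
```

```text
t 14.25 tcp [0.4463 0.0467 0.075 ] F [ 0.02 -0.19 -3.29] gap 0.218
REL [ 1.369 10.885 -4.934] [-2.875e+00 -1.700e-02 -1.000e-03]
```

View pics/wristb.png

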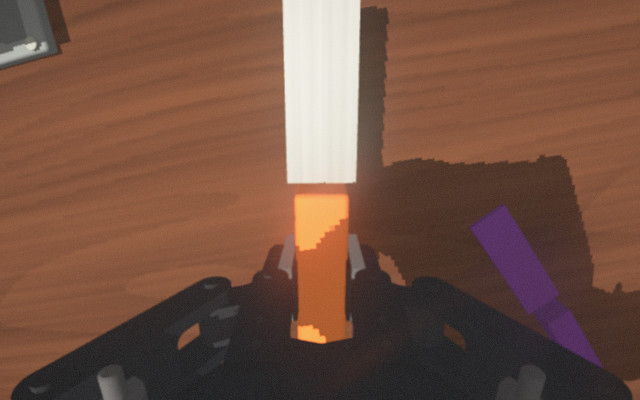

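View pics/cbc.png

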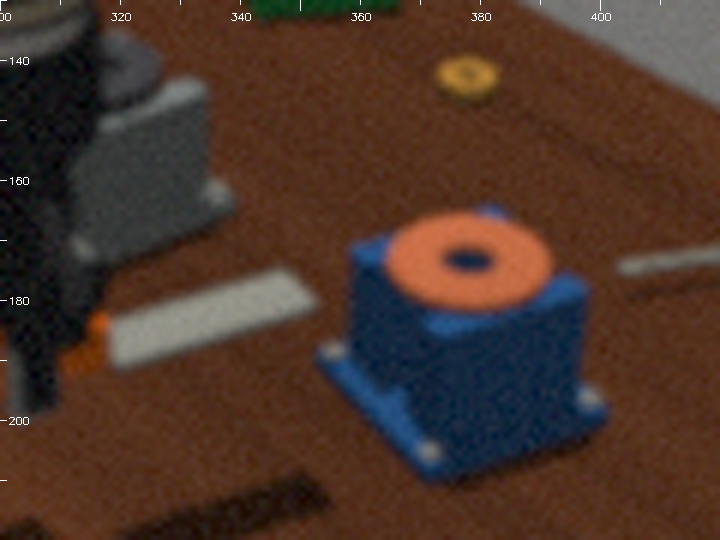

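View pics/cbb.png

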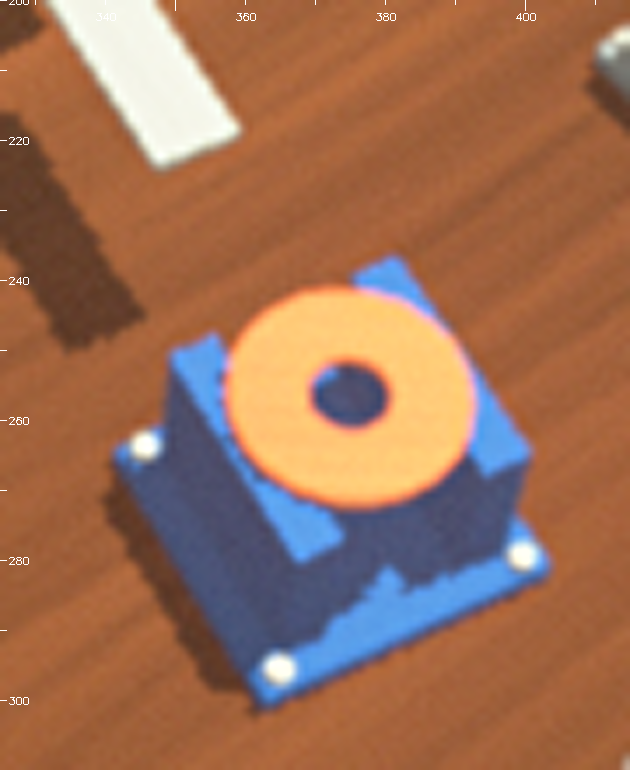

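The blade is out and the disc hasn't moved. Next I'll plan the return.

```bash
python3 -c "
from plan import *
plan(now()['tcp_pos'],-.187,[.517,-.2436,.095],.064,20)
"
```

```text
[[-0.0, 0.01, -0.01, -0.0], [-0.01, 0.09, -0.04, -0.03], [-0.02, 0.29, -0.13, -0.08], [-0.05, 0.63, -0.28, -0.17], [-0.08, 1.13, -0.51, -0.3]]
[[-0.05, 0.65, -0.28, -0.17], [-0.11, 1.45, -0.61, -0.38], [-0.17, 2.35, -0.99, -0.61], [-0.24, 3.34, -1.41, -0.87], [-0.32, 4.36, -1.84, -1.14]]
[[-0.07, 1.07, -0.33, -0.27], [-0.14, 2.09, -0.64, -0.52], [-0.21, 3.03, -0.93, -0.76], [-0.26, 3.85, -1.19, -0.97], [-0.31, 4.53, -1.4, -1.14]]
[[-0.04, 0.53, -0.1, -0.13], [-0.06, 0.9, -0.18, -0.22], [-0.08, 1.11, -0.22, -0.27], [-0.08, 1.2, -0.24, -0.29], [-0.08, 1.21, -0.24, -0.3]]
end [ 0.5169 -0.2435  0.0949]
```

Emit:
carry_out(
  commands=[
    [[0,0.01,-0.01,0,0,0,10],[-0.01,0.09,-0.04,-0.03,0,0,10],[-0.02,0.29,-0.13,-0.08,0,0,10],[-0.05,0.63,-0.28,-0.17,0,0,10],[-0.08,1.13,-0.51,-0.3,0,0,10]],
  ],
)

```text
t: 14.9
tcp_pos: [0.4524, 0.0163, 0.0759]
tool_rot: [-0.705, 0.056, 0.705, 0.056]
force: [0.3, 0.2, -2.9]
finger_gap: 0.211
```

Emit:
carry_out(
  commands=[
    [[-0.05,0.65,-0.28,-0.17,0,0,10],[-0.11,1.45,-0.61,-0.38,0,0,10],[-0.17,2.35,-0.99,-0.61,0,0,10],[-0.24,3.34,-1.41,-0.87,0,0,10],[-0.32,4.36,-1.84,-1.14,0,0,10]],
  ],
)

```text
t: 15.4
tcp_pos: [0.4805, -0.0999, 0.0839]
tool_rot: [-0.707, 0.021, 0.707, 0.021]
force: [0.9, 0.5, -3.3]
finger_gap: 0.216
```

Emit:
carry_out(
  commands=[
    [[-0.07,1.07,-0.33,-0.27,0,0,10],[-0.14,2.09,-0.64,-0.52,0,0,10],[-0.21,3.03,-0.93,-0.76,0,0,10],[-0.26,3.85,-1.19,-0.97,0,0,10],[-0.31,4.53,-1.4,-1.14,0,0,10]],
  ],
)

```text
t: 15.9
tcp_pos: [0.5086, -0.2157, 0.0916]
tool_rot: [0.707, 0.013, -0.707, 0.014]
force: [0.3, -0.3, -2.6]
finger_gap: 0.217
```

Emit:
carry_out(
  commands=[
    [[-0.04,0.53,-0.1,-0.13,0,0,10],[-0.06,0.9,-0.18,-0.22,0,0,10],[-0.08,1.11,-0.22,-0.27,0,0,10],[-0.08,1.2,-0.24,-0.29,0,0,10],[-0.08,1.21,-0.24,-0.3,0,0,10]],
  ],
)

```text
t: 16.4
tcp_pos: [0.5155, -0.2429, 0.0937]
tool_rot: [-0.707, -0.023, 0.707, -0.023]
force: [-0.7, 0.3, -3.3]
finger_gap: 0.212
```

```bash
python3 -c "
from plan import *
st=to([.517,-.2436,.0409],.064)
w=grab('wrist','c'); cv2.imwrite('pics/wristc.png',w['image'][:,:,::-1])
"
```

```text
t 16.4 tcp [ 0.5155 -0.2429  0.0937] F [-0.74  0.34 -3.3 ] gap 0.212
REL [ 2.111  0.033 -0.06 ] [0.01  0.006 0.007]
```

View pics/wristc.png

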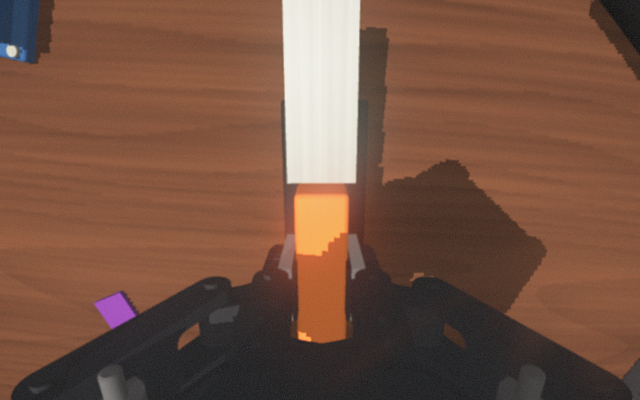

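Emit:
carry_out(
  commands=[
    [[0.1,0.03,-0.06,0,0,0,10],[0.4,0.03,-0.06,0,0,0,10],[0.8,0.03,-0.06,0,0,0,10],[1.2,0.03,-0.06,0,0,0,10],[1.5,0.03,-0.06,0,0,0,10]],
  ],
)

```text
t: 16.95
tcp_pos: [0.5167, -0.2435, 0.0548]
tool_rot: [-0.706, -0.023, 0.707, -0.022]
force: [-0.1, 0.3, -2.7]
finger_gap: 0.217
```

Emit:
carry_out(
  commands=[
    [[0.15,0,0,0,0,0,10],[0.28,0,0,0,0,0,10],[0.38,0,0,0,0,0,10],[0.42,0,0,0,0,0,10],[0.42,0,0,0,0,0,10]],
  ],
)

```text
t: 17.45
tcp_pos: [0.5174, -0.2441, 0.0459]
tool_rot: [0.707, 0.023, -0.707, 0.023]
force: [-0.0, -0.7, -3.4]
finger_gap: 0.219
```

```bash
python3 -c "
from plan import *
st=to([.517,-.2436,.0409],.064)
w=grab('wrist','d'); cv2.imwrite('pics/wristd.png',w['image'][:,:,::-1])
"
```

```text
t 17.45 tcp [ 0.5174 -0.2441  0.0459] F [-0.01 -0.73 -3.38] gap 0.219
REL [ 0.2   -0.02   0.013] [ 0.005 -0.003 -0.002]
```

View pics/wristd.png

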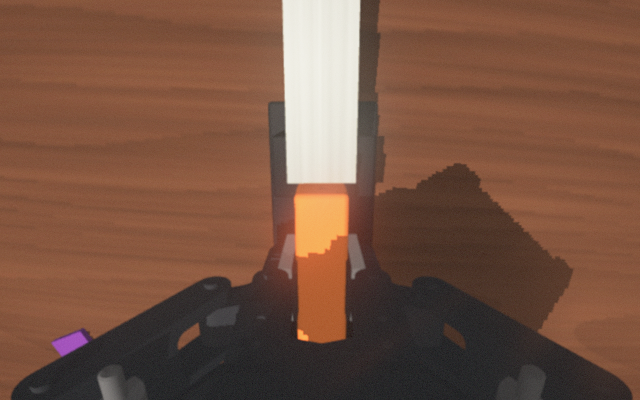

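Emit:
carry_out(
  commands=[
    [[0.04,-0.02,0.01,0,0,0,10],[0.1,-0.02,0.01,0,0,0,10],[0.16,-0.02,0.01,0,0,0,10],[0.19,-0.02,0.01,0,0,0,10],[0.2,-0.02,0.01,0,0,0,10]],
  ],
)

```text
t: 18.0
tcp_pos: [0.517, -0.2435, 0.0409]
tool_rot: [-0.707, -0.023, 0.707, -0.023]
force: [-0.1, 0.6, 0.1]
finger_gap: 0.216
```

```bash
python3 -c "
from plan import *
st=to([.517,-.2436,.0409],.064);print(st['ft_torque'])
"
```

```text
t 18.0 tcp [ 0.517  -0.2435  0.0409] F [-0.12  0.61  0.08] gap 0.216
REL [-0.     0.006 -0.002] [0.007 0.002 0.001]
[0.04624238 0.05376744 0.00623718]
```

The tool's weight is now on the rest (vertical force about 0), so I'll release it.

Emit:
carry_out(
  commands=[
    [[0,0,0,0,0,0,17],[0,0,0,0,0,0,19],[0,0,0,0,0,0,21],[0,0,0,0,0,0,23],[0,0,0,0,0,0,26]],
  ],
  force=20,
)

```text
t: 18.5
tcp_pos: [0.5173, -0.2437, 0.0411]
tool_rot: [0.707, 0.023, -0.706, 0.023]
force: [-0.1, -0.9, 0.0]
finger_gap: 0.306
```

Emit:
carry_out(
  commands=[
    [[0,0,0,0,0,0,32],[0,0,0,0,0,0,40],[0,0,0,0,0,0,50],[0,0,0,0,0,0,60],[0,0,0,0,0,0,70]],
  ],
)

```text
t: 19.0
tcp_pos: [0.517, -0.2435, 0.0408]
tool_rot: [-0.707, -0.023, 0.707, -0.023]
force: [1.2, 0.1, 1.2]
finger_gap: 0.818
```

Emit:
carry_out(
  commands=[
    [[0,0,0,0,0,0,75],[-0.2,0,0,0,0,0,75],[-0.6,0,0,0,0,0,75],[-1.2,0,0,0,0,0,75],[-2.0,0,0,0,0,0,75]],
  ],
)

```text
t: 19.5
tcp_pos: [0.5166, -0.2432, 0.0914]
tool_rot: [-0.706, -0.023, 0.707, -0.023]
force: [0.4, 0.4, -0.3]
finger_gap: 0.881
```

Emit:
carry_out(
  commands=[
    [[-1.0,0,0,0,0,0,75],[-2.0,0,0,0,0,0,75],[-3.0,0,0,0,0,0,75],[-4.0,0,0,0,0,0,75],[-4.4,0,0,0,0,0,75]],
  ],
)

```text
t: 20.0
tcp_pos: [0.5182, -0.2443, 0.2042]
tool_rot: [0.708, 0.022, -0.705, 0.024]
force: [0.1, -0.2, -0.4]
finger_gap: 0.877
```

```bash
python3 -c "
from plan import *
st=to([.517,-.2436,.2],.064);print(st['ft_torque'])
for n in('wrist','scene','side'):
  w=grab(n,'e'); cv2.imwrite(f'pics/{n}e.png',w['image'][:,:,::-1])
crop(load('sidee'),345,155,465,305,4,'pics/ce.png')
"
```

```text
t 20.0 tcp [ 0.5182 -0.2443  0.2042] F [ 0.11 -0.21 -0.42] gap 0.877
REL [ 0.168 -0.031  0.046] [ 0.008 -0.05  -0.042]
[0.00484935 0.02404433 0.01510912]
```

View pics/wriste.png

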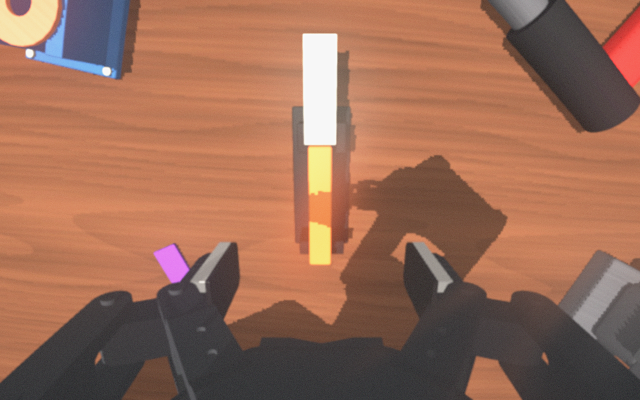

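View pics/scenee.png

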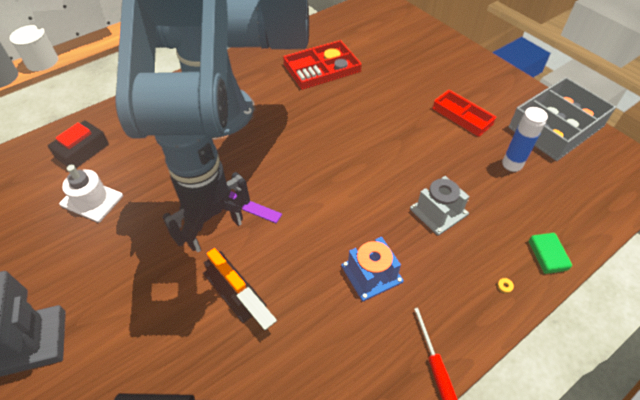

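View pics/ce.png

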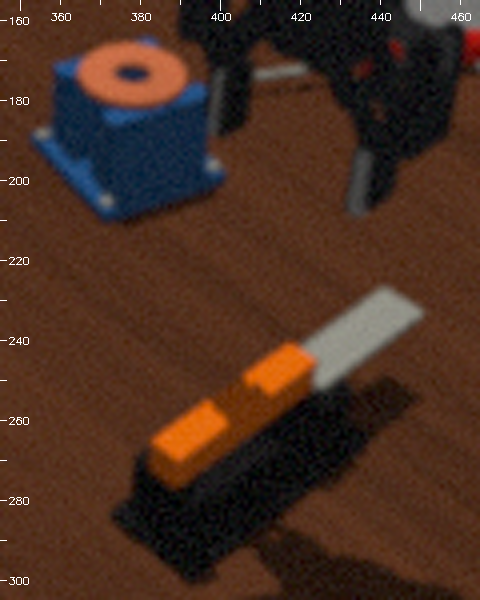

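```bash
python3 -c "
from disc import *
print('disc',atz(load('scenee'),375.1,256.7,.0738),'seat .6611 .0104 (scene) / .6602 .0096 (wrist)')
a=load('scene0')['image'][170:240,405:475].astype(int);b=load('scenee')['image'][170:240,405:475].astype(int)
print('steel diff',np.abs(a-b).mean(),np.abs(a-b).max())
crop(load('scenee'),325,220,415,310,7,'pics/cf.png')
from station import manip
print(manip.sense()['qd'].round(3))
"
```

```text
disc [0.66089712 0.01054739 0.0738    ] seat .6611 .0104 (scene) / .6602 .0096 (wrist)
steel diff 2.6593877551020406 101
[-0.002  0.032  0.025  0.001 -0.003  0.   ]
```

View pics/cf.png

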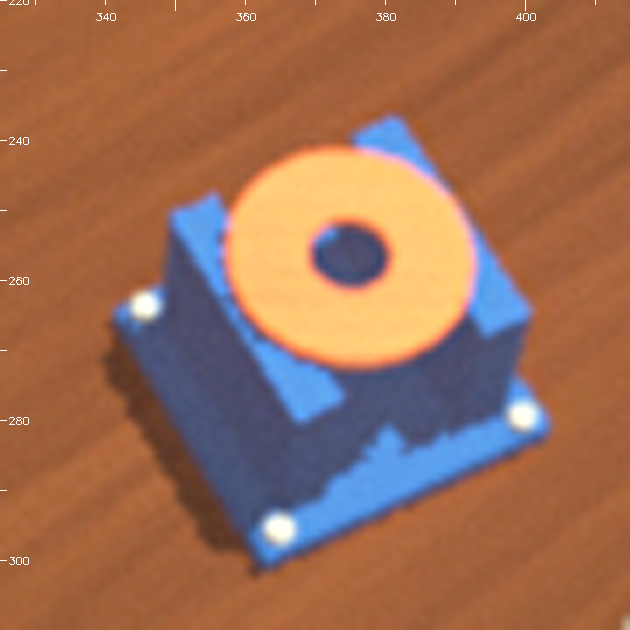

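Emit:
carry_out(
  commands=[
    [[0,0,0,0,0,0,75],[0,0,0,0,0,0,75],[0,0,0,0,0,0,75],[0,0,0,0,0,0,75],[0,0,0,0,0,0,75]],
  ],
)

```text
t: 20.65
tcp_pos: [0.5169, -0.2434, 0.2004]
tool_rot: [-0.707, -0.023, 0.707, -0.023]
force: [-0.4, 1.0, 0.3]
finger_gap: 0.875
```

```bash
python3 -c "
from h import *
a=load('scene0')['image'];b=load('scenee')['image']
d=np.abs(a.astype(int)-b).max(2)[170:240,405:475]; y,x=np.where(d>40); print(len(x),x.min()+405,x.max()+405,y.min()+170,y.max()+170)
cv2.imwrite('pics/st.png',cv2.resize(np.hstack([a[170:240,405:475],b[170:240,405:475]])[:,:,::-1],None,fx=5,fy=5))
"
```

```text
28 405 406 176 197
```

View pics/st.png

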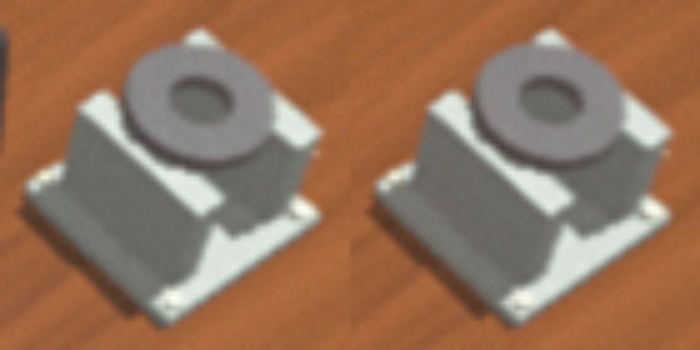

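The steel ring hasn't moved; the only pixels that differ are at the crop's left edge, where the gripper was in the first picture. I'm handing the job in.

```bash
python3 -c "
from station import manip
print(manip.sign_off())"
```

```text
the job is handed in; nothing more can be done
None
```

The job is done and handed in at about 20.7 s of the 64 s allowed. I carried the copper disc to the blue support on the orange tool's blade and lowered it onto both bars. I then drew the blade straight back and put the tool back on its black rest.

- **Disc:** it lies flat across both bars. The final scene picture puts its centre about 0.3 mm from the seat centre measured by the same camera; against the wrist camera's seat estimate it is about 1 mm off.
- **Tool:** it is back on the rest, with its handle corners within about a pixel of where they started in the side view.
- **Steel disc:** it matches the first picture and hasn't moved.
- **Robot:** it is clear of everything, with the wrist force near zero.

**Disagreements:**
- The disc slid about 4 mm back along the blade during the carry. I measured this and corrected for it before lowering.
- The side camera places the tool about 4 mm nearer the robot than the scene camera does. I relied on the scene and wrist cameras, which agree to within 1–2 mm.

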